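# Put the goldsmith's tools to bed in their snap-shut cases

### The job

Pack up the bench: lay every file, ring clamp and graver that is out on the bench flat in a compartment of the tray made for its kind (the longest tray for files, the shortest for ring clamps, the middle one for gravers; one tool to a compartment, either end first). Then swing all three aluminium covers down and press each until its catch snaps and holds it fully shut, even if its tray is not full, and leave the other things on the bench where they are.

Things in the scene. Friction and masses are not known exactly. Their poses are not given: they have to be found in the camera images.
- filecase: Fixed low grey tray, 178 (y) x 96 (x) mm, rim 14 mm high, floor 4 mm thick; two parallel bays 170 x 30 mm, 10 mm deep, 20 mm ridge between, one file each. Bay centres: x = -21, +29 mm. Origin: centre of the underside. Hinge of its aluminium cover: along the -x edge, 14 mm up. Middle of the +x side: spring ball catch in a steel housing 26 mm wide, 20 mm high, reaching 26 mm beyond the tray.
- filecase_bay0 (a point): Centre of the floor of the near file bay, 4 mm above the table; the bay is long along y.
- filecase_bay1 (a point): Centre of the floor of the far file bay, 4 mm above the table; the bay is long along y.
- filecase_cover (a joint): Hinge of the domed aluminium cover (178 x 96 mm, 20 mm deep). 0 = shut (top 34 mm above the table); 1.95 to 2.1 = open, leaning back over the near side (2.1 = stop). Stiff: it stays where left. Swung down it meets the catch below 0.25 rad and must be pressed with some 5 to 12 N near its free edge to snap past; then reads about 0.
- clampcase: Fixed low grey tray, 113 (y) x 100 (x) mm, rim 14 mm high, floor 4 mm thick; two parallel bays 105 x 32 mm, 10 mm deep, 20 mm ridge between, one clamp each. Bay centres: x = -22, +30 mm. Origin: centre of the underside. Hinge of its aluminium cover: along the -x edge, 14 mm up. Middle of the +x side: spring ball catch in a steel housing 26 mm wide, 20 mm high, reaching 26 mm beyond the tray.
- clampcase_bay0 (a point): Centre of the floor of the near clamp bay, 4 mm above the table; the bay is long along y.
- clampcase_bay1 (a point): Centre of the floor of the far clamp bay, 4 mm above the table; the bay is long along y.
- clampcase_cover (a joint): Hinge of the domed aluminium cover (113 x 100 mm, 20 mm deep). 0 = shut (top 34 mm above the table); 1.95 to 2.1 = open, leaning back over the near side (2.1 = stop). Stiff: it stays where left. Swung down it meets the catch below 0.25 rad and must be pressed with some 5 to 12 N near its free edge to snap past; then reads about 0.
- gravercase: Fixed low grey tray, 138 (y) x 94 (x) mm, rim 14 mm high, floor 4 mm thick; two parallel bays 130 x 28 mm, 10 mm deep, 22 mm ridge between, one graver each. Bay centres: x = -21, +29 mm. Origin: centre of the underside. Hinge of its aluminium cover: along the -x edge, 14 mm up. Middle of the +x side: spring ball catch in a steel housing 26 mm wide, 20 mm high, reaching 26 mm beyond the tray.
- gravercase_bay0 (a point): Centre of the floor of the near graver bay, 4 mm above the table; the bay is long along y.
- gravercase_bay1 (a point): Centre of the floor of the far graver bay, 4 mm above the table; the bay is long along y.
- gravercase_cover (a joint): Hinge of the domed aluminium cover (138 x 94 mm, 20 mm deep). 0 = shut (top 34 mm above the table); 1.95 to 2.1 = open, leaning back over the near side (2.1 = stop). Stiff: it stays where left. Swung down it meets the catch below 0.25 rad and must be pressed with some 5 to 12 N near its free edge to snap past; then reads about 0.
- file1: Hand file (one of up to two alike) 160 mm long along its y, 90 g: pale wooden handle 90 mm long, 20 mm wide, 22 mm high from y = -80 to +10 mm, flat dark blade 70 x 16 x 6 mm from y = +10 to +80 mm. Origin: underside, middle of the length; z up. Balances and is best gripped across the handle at y = -15 mm. May be absent.
- clamp1: Pale wooden ring clamp (one of up to two alike): two jaws with a steel band, together a bar 95 mm long (its y), 24 mm wide, 22 mm high, 80 g. Origin: centre of the underside; z up. May be absent.
- graver1: Graver (one of up to two alike) 120 mm long along its y, 60 g: dark wooden handle 70 mm long, 18 mm wide, 22 mm high from y = -60 to +10 mm, square steel shank 8 x 8 mm from y = +10 to +60 mm. Origin: underside, middle of the length; z up. Best gripped across the handle at y = -15 mm. May be absent.
- file2: Hand file (one of up to two alike) 160 mm long along its y, 90 g: pale wooden handle 90 mm long, 20 mm wide, 22 mm high from y = -80 to +10 mm, flat dark blade 70 x 16 x 6 mm from y = +10 to +80 mm. Origin: underside, middle of the length; z up. Balances and is best gripped across the handle at y = -15 mm. May be absent.
- clamp2: Pale wooden ring clamp (one of up to two alike): two jaws with a steel band, together a bar 95 mm long (its y), 24 mm wide, 22 mm high, 80 g. Origin: centre of the underside; z up. May be absent.
- graver2: Graver (one of up to two alike) 120 mm long along its y, 60 g: dark wooden handle 70 mm long, 18 mm wide, 22 mm high from y = -60 to +10 mm, square steel shank 8 x 8 mm from y = +10 to +60 mm. Origin: underside, middle of the length; z up. Best gripped across the handle at y = -15 mm. May be absent.
- dish: White ceramic bowl, 72 mm across, 28 mm high; a bystander, to be left where it is. Origin on its underside.
- fluxjar: Amber glass jar, 48 mm across, 55 mm high; a bystander, to be left where it is. Origin on its underside.
- hammer: Hammer lying flat; a bystander, to be left where it is. Origin on its underside.
- ferrule: Brass turned piece, 26 mm across, 40 mm high; a bystander, to be left where it is. Origin on its underside.
- waxblock: Yellow wax block 60 x 35 x 22 mm; a bystander, to be left where it is. Origin on its underside.
- mandrel: Small upright steel cone, 44 mm across the foot, 110 mm high; a bystander, to be left where it is. Origin on its underside.
Not all that is in view belongs to the job. Leave any pink look-alike of the clamp2 alone.

How it is judged:
By the outcome, as a careful person would: the job done as asked, in the order asked, and still so for the second after the job is handed in, with the robot touching nothing.
Of file1, file2, clamp1, clamp2, graver1, graver2 only 4 to 6 are there at a start; the rules pass over those that are not, and their reading is None.
At some moment in a run one of file1, file2, clamp1, clamp2, graver1, graver2 may be knocked a few centimetres aside while the robot is not near it.
Once in a run the grip may slacken for a moment while it holds something.
It also fails if it takes over 210 s, if anything falls off the work surface, if the arm or the gripper's body presses on something with over 40 N, if the wrist force passes 120 N, or if a joint passes its speed limit or range.

### The arm

A 6-joint arm with a two-finger parallel gripper is mounted at the origin on the work surface. World frame = base frame: x ahead of the robot, y to its left, z up, the work surface at z = 0. Lengths are in m, angles in rad, forces in N, time in s.
With the tool pointing down it reaches from about 0.25 to 0.775 m from the base axis. Payload 4 kg.
Tool frame: the origin (TCP) lies at the very end of the fingers, on their centre line; the grasp point (between the pads) lies 19 mm behind it; z points along the fingers, y is the line along which they close (so a half turn about z gives the same grasp; the last joint's range is limited). The gripper opens to 85 mm and grips with 20 to 120 N. Pads are 22 mm wide; open, the fingers measure 114 mm over their backs; the gripper's body (76 mm by 85 mm) begins 54 mm behind the grasp point. The pads swing forward as they close: fully open they stand 13 mm farther back than shut.
Start: joints at [1.199, 0.087, 1.371, -0, 1.684, -0.103], TCP at [0.146, 0.53, 0.231] pointing down, gripper open.
Joint ranges: [-3.1, 3.1], [-0.76, 2.03], [0.27, 2.55], [-1.08, 4.22], [0.17, 2.65], [-2.57, 2.57]. Speed limits (rad/s): [2.79, 2.79, 3.14, 3.14, 3.14, 3.14].

### API

Orientations are given as [roll, pitch, yaw] about the fixed x, y, z axes, in that order (R = Rz(yaw) Ry(pitch) Rx(roll)).
In Python, from rig import ctrl gives the robot as it stands. The module is installed in compiled form; this text tells all that it offers.
- The arm moves only by the tool jog_arm, never from a script. Its argument "plan" is a list of rows, each an object of numbers: "claw": the opening, from 0 (shut) to 1 (fully open); "tx", "ty", "tz": the shift along the world's x, y, z as a fraction of full scale; "rx", "ry", "rz": the turn, a rotation vector about the world's x, y, z as a fraction of full scale. In form: [{"claw": .., "tx": .., "ty": .., "tz": .., "rx": .., "ry": .., "rz": ..}, ...]. A call has 1 to 20 rows; each row shifts and turns the commanded pose from where the row before left it; what a row does not reach is not made up. Full scale, the value 1, is 4 cm for a shift and 45 degrees for a turn. A row lasts 1/12 s, in which the tool goes at most 41.7 mm and 7.16 degrees, less where a joint would pass 70% of its speed; a pose out of reach is approached as far as the arm can. A call with a number of a shift or a turn outside -1 to 1 is refused whole. A call with a gripper value outside its range is refused whole. The fingers move at their own pace and stop on an object; "grip_force" is the grip in N (left out, the last holds). Time passes only in rows, so rows that do not move let the fingers close. It gives the time, the measured TCP pose, the force, the opening and the grip force at its end, in the units of the state.
- ctrl.get_state(): the state, without advancing time (a new reading comes with each control period).
- ctrl.read_camera(name): name is "scene" or "top" or "wrist"; returns the picture (420x560x3 uint8, blue, green, red); there is no depth.
- ctrl.camera_model(name): a dict with "fx", "fy", "cx", "cy" (pixels), "dist" ([k1, k2, p1, p2, k3] as OpenCV has them; the pictures are not rectified), "R" (3x3) and "t" (3): a world point X has camera coordinates R X + t. Camera axes: x right, y down, z forward; pixel columns grow to the right and rows downward; lengths in m; the calibration is good to about 2 mm. A picture is of the moment at which its call begins: read the wrist's pose just before it. camera_model takes no time and is no camera call; for the wrist camera it gives the pose at the moment of the call.
- ctrl.finish_job(): hands the job in; it is judged then, once.
The state is a dict: "t": time; "joint_positions": joint angles; "dq": joint speeds; "joint_torque": joint torques, N m; "eef_pos": TCP position; "eef_rot": TCP orientation; "wrist_force": force on the tool from outside, world axes, zero at the start; "torque": the same for the moment, N m; "gripper_width": finger opening in m; "grasp_force": force on a finger pad.
Only numpy, scipy, OpenCV 4.12 (cv2) and the standard library are available. Lean on these libraries where they do the work, as an engineer would, in place of code of your own. Each camera call takes 0.05 s, during which the arm holds its last target. There are 200 camera calls.

## Working session

There is one attempt and no reset: what is moved stays moved. The work goes in short steps, Python scripts to look and compute and a tool call to move; the robot and the scene stay as the last step left them, time stands still between calls to the robot, and variables do not carry over. Pictures are saved under pics/ and viewed, at most 14 in all, crops included, and the job is handed in when it is done.

Besides the shell and the picture viewer there is one more tool, called after ">>>" in YAML: its name, and indented under it one key for each argument. jog_arm: Moves the arm, as the interface text tells. Its arguments: {"type":"object","properties":{"plan":{"type":"array","items":{"type":"object","properties":{"claw":{"type":"number"},"tx":{"type":"number"},"ty":{"type":"number"},"tz":{"type":"number"},"rx":{"type":"number"},"ry":{"type":"number"},"rz":{"type":"number"}}}},"grip_force":{"type":"number"}},"required":["plan"]}

```bash
mkdir -p pics; cat > h.py <<'E'
import numpy as np, cv2
from rig import ctrl
def cam(n):
    m=ctrl.camera_model(n); im=np.array(ctrl.read_camera(n)); return im,m
def ray(m,uv,z):
    K=np.array([[m['fx'],0,m['cx']],[0,m['fy'],m['cy']],[0,0,1]]);R=np.array(m['R']);t=np.array(m['t'])
    p=cv2.undistortPoints(np.array(uv,float).reshape(-1,1,2),K,np.array(m['dist'])).reshape(-1,2)
    d=np.c_[p,np.ones(len(p))]@R; c=-R.T@t
    return c+d*((z-c[2])/d[:,2])[:,None]
def proj(m,X):
    K=np.array([[m['fx'],0,m['cx']],[0,m['fy'],m['cy']],[0,0,1]])
    return cv2.projectPoints(np.array(X,float).reshape(-1,3),cv2.Rodrigues(np.array(m['R']))[0],np.array(m['t']),K,np.array(m['dist']))[0].reshape(-1,2)
E
python3 - <<'E'
from h import *
for n in("top","scene"):
    im,m=cam(n); cv2.imwrite(f'pics/{n}0.png',im); 
    c=-np.array(m['R']).T@np.array(m['t']);print(n,c.round(3),m['fx'],m['R'])
    cv2.imwrite(f'pics/{n}0v.png',cv2.resize(im,(784,588)))
s=ctrl.get_state();print(s)
E
```

```text
top [0.467 0.013 1.032] 410.84347898994343 [[-0.02343641 -0.99966551  0.01093596]
 [-0.99821561  0.02279867 -0.05518901]
 [ 0.05492122 -0.01220987 -0.99841603]]
scene [ 0.995 -0.576  0.862] 379.8121805552124 [[ 0.77685726  0.6296613   0.00440997]
 [ 0.46548852 -0.56956122 -0.67743668]
 [-0.42404391  0.52832439 -0.73556787]]
{'t': 0.1, 'joint_positions': array([ 1.19889706e+00,  8.79234442e-02,  1.37213547e+00, -2.31908459e-05,
        1.68359471e+00, -1.03129911e-01]), 'dq': array([ 0.00059377, -0.00158405, -0.0027431 , -0.00083009, -0.00256984,
       -0.00013895]), 'joint_torque': array([ 1.32254394e-03, -3.53013790e+01, -3.14219856e+01, -2.65991403e-04,
        7.96918437e-03, -1.10349413e-05]), 'eef_pos': array([0.14591165, 0.52982155, 0.23021661]), 'eef_rot': array([-3.13954025e+00, -1.89245246e-04,  2.87282052e+00]), 'wrist_force': array([-0.87971925,  0.59639359,  0.34698702]), 'torque': array([ 0.03290803, -0.01519962,  0.01532342]), 'grasp_force': 0.0, 'gripper_width': 0.08546424755112221}
```

View pics/top0v.png

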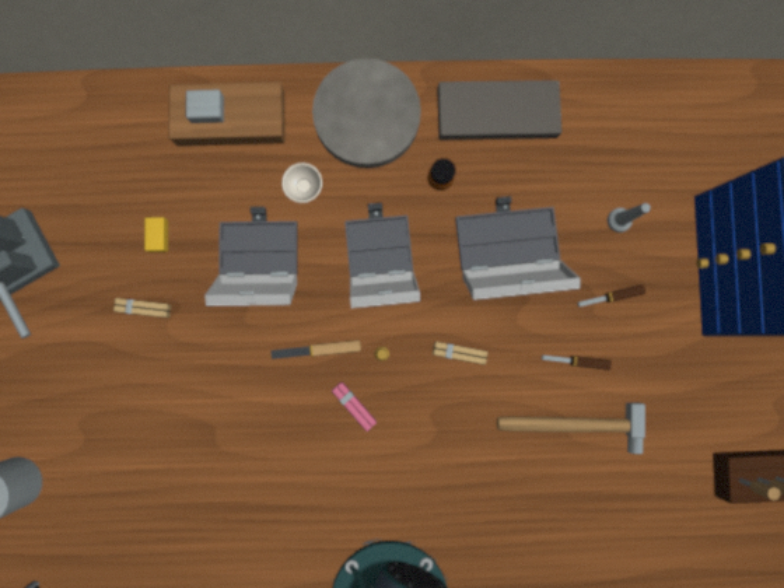

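View pics/scene0v.png

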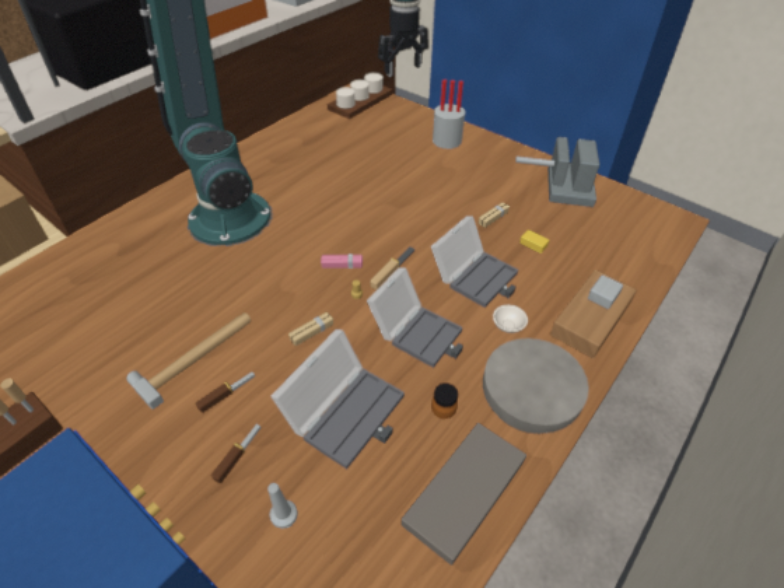

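Top view (784-wide): the file lies at (315,350), the clamps at (142,307) and (461,353), and the gravers at (612,296) and (577,362). The pink look-alike is at (354,407). The trays, left to right, are graver, clamp and file. The scene view agrees: five tools out and all covers open.

```bash
python3 - <<'E'
from h import *
im,m=cam("top"); hsv=cv2.cvtColor(im,cv2.COLOR_BGR2HSV)
def hs(x,y): return hsv[int(y/1.4),int(x/1.4)].tolist()
for n,p in dict(handle=(335,348),blade=(291,352),clampa=(150,303),clampb=(455,349),grav=(630,293),grav2=(594,363),shank=(592,300),shank2=(556,359),wood=(400,450),wood2=(540,330),tray=(510,230),tray2=(258,240),pink=(354,407),hammer=(560,425)).items(): print(n,hs(*p))
big=cv2.resize(im[180:285,60:480],None,fx=1.9,fy=1.9,interpolation=cv2.INTER_CUBIC)
a=cv2.resize(im[140:225,120:430],(775,212),interpolation=cv2.INTER_CUBIC); b=cv2.resize(im[185:270,60:370],(775,212),interpolation=cv2.INTER_CUBIC)
cv2.imwrite('pics/crop1.png',np.vstack([a,b]))
E
```

```text
handle [17, 111, 180]
blade [107, 25, 71]
clampa [19, 101, 161]
clampb [19, 98, 185]
grav [11, 158, 76]
grav2 [12, 136, 75]
shank [100, 5, 148]
shank2 [98, 17, 161]
wood [13, 147, 139]
wood2 [13, 145, 142]
tray [113, 20, 103]
tray2 [111, 18, 102]
pink [170, 112, 177]
hammer [17, 109, 161]
```

View pics/crop1.png

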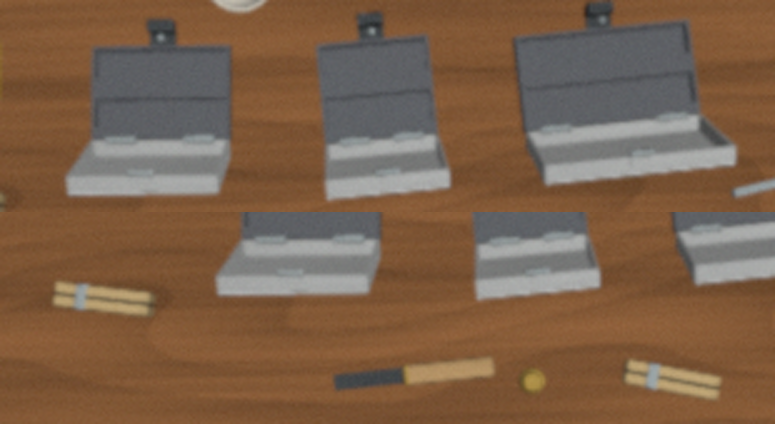

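```bash
cat > det.py <<'E'
from h import *
def comps(mask,lo,hi):
    n,l,st,c=cv2.connectedComponentsWithStats(mask.astype(np.uint8))
    return [np.argwhere(l==i)[:,::-1].astype(np.float32) for i in range(1,n) if lo<st[i,4]<hi]
def axis(m,px,z):
    P=ray(m,px,z)[:,:2].astype(np.float32); (c,s,a)=cv2.minAreaRect(P*1000)
    b=cv2.boxPoints((c,s,a)); e=[b[1]-b[0],b[2]-b[1]]; d=max(e,key=np.linalg.norm); d=d/np.linalg.norm(d)
    return np.array(c),sorted(s),d
def masks(im):
    k=4; big=cv2.resize(im,None,fx=k,fy=k,interpolation=cv2.INTER_CUBIC); h=cv2.cvtColor(big,cv2.COLOR_BGR2HSV).astype(int)
    H,S,V=h[...,0],h[...,1],h[...,2]
    pale=(H>=14)&(H<=26)&(V>138)&(S<128)&(S>60); dark=(V<100)&(H<18)&(S>90); steel=(S<50)&(V>95); blade=(S<60)&(V<95)
    return dict(pale=pale,dark=dark,steel=steel,blade=blade),k
def scan(save=None):
    im,m=cam("top")
    if save: cv2.imwrite(save,im)
    M,k=masks(im); M['pale']=cv2.morphologyEx(M['pale'].astype(np.uint8),cv2.MORPH_CLOSE,np.ones((13,13)))
    out=[]
    for n,z in(("pale",.018),("dark",.018),("blade",.006),("steel",.008)):
        for px in comps(M[n],350,9000):
            c,s,d=axis(m,(px+.5)/k-.5,z)
            if 15<s[1]<250: out.append((n,c,s,d,np.degrees(np.arctan2(d[1],d[0]))%180))
    return out,im,m
if __name__=="__main__":
    for n,c,s,d,a in scan()[0]:
        if 200<c[0]<620 and abs(c[1])<450: print(n,c.round(1),np.round(s,1),round(a,1))
E
python3 det.py
```

```text
pale [522.9 411. ] [25.1 63.6] 82.0
pale [446.8  81.8] [20.4 85.1] 94.5
pale [ 440.5 -100.8] [20.7 25.6] 168.1
pale [ 429.  -152.6] [25.4 62.2] 77.6
dark [ 533.8 -442.1] [21.7 62.2] 102.4
dark [ 409.  -373.1] [20.2 61.5] 81.8
blade [ 574.4 -333.8] [11.4 33.9] 43.4
blade [ 555. -155.] [ 6.5 40.2] 24.8
blade [440.2 165.2] [14.1 66.4] 95.0
blade [ 318.9 -437.2] [ 9.5 32.5] 174.7
blade [ 266.8 -437.3] [ 8.7 38.6] 0.4
steel [ 519.4 -377.9] [ 9.7 52.5] 102.1
steel [ 436.6 -117.4] [13.2 25.6] 174.2
steel [ 417.8 -308.9] [ 9.1 51.8] 81.6
steel [358.1  66.5] [11.  26.6] 131.6
```

```bash
cat > tray.py <<'E'
from h import *
im,m=cam("top"); k=4
big=cv2.resize(im,None,fx=k,fy=k,interpolation=cv2.INTER_CUBIC); h=cv2.cvtColor(big,cv2.COLOR_BGR2HSV).astype(int)
g=((h[...,1]<45)&(h[...,2]<125)&(h[...,2]>55)).astype(np.uint8)
g=cv2.morphologyEx(g,cv2.MORPH_CLOSE,np.ones((15,15)))
g=cv2.morphologyEx(g,cv2.MORPH_OPEN,np.ones((81,81)))   # removes catch housing and hinges
for n,(x0,x1),L in(("graver",(205,310),138),("clamp",(340,425),113),("file",(450,585),178)):
    mk=np.zeros_like(g); mk[int(200/1.4*k):int(310/1.4*k),int(x0/1.4*k):int(x1/1.4*k)]=1; mk&=g
    c=max(cv2.findContours(mk,cv2.RETR_EXTERNAL,cv2.CHAIN_APPROX_NONE)[0],key=cv2.contourArea).reshape(-1,2)
    P=ray(m,(c+.5)/k-.5,.014)[:,:2]*1000
    # far edge line: for points in middle y, largest x
    y0,y1=P[:,1].min(),P[:,1].max(); x0_,x1_=P[:,0].min(),P[:,0].max()
    s=P[(P[:,1]>y0+20)&(P[:,1]<y1-20)&(P[:,0]>(x0_+x1_)/2)]
    a=np.polyfit(s[:,1],s[:,0],1); th=-np.arctan(a[0])
    Rm=np.array([[np.cos(th),np.sin(th)],[-np.sin(th),np.cos(th)]]); Q=P@Rm.T  # tray frame
    mid=Q[(Q[:,0]>np.percentile(Q[:,0],20))&(Q[:,0]<Q[:,0].max()-12)]; ym=np.median(mid[:,1])
    yl,yr=np.median(mid[mid[:,1]<ym-30][:,1]),np.median(mid[mid[:,1]>ym+30][:,1])
    sl=[np.degrees(np.arctan(np.polyfit(mm[:,0],mm[:,1],1)[0])) for mm in(mid[mid[:,1]<ym-30],mid[mid[:,1]>ym+30])]
    xf=np.median((s@Rm.T)[:,0])
    print(n,'yaw',np.degrees(th).round(2),'side slopes',np.round(sl,1),'width',round(yr-yl,1),'x-ext',round(xf-Q[:,0].min(),1), 'far edge mid',((np.array([xf,(yl+yr)/2]))@Rm).round(1))
    hx=dict(graver=47,clamp=50,file=48)[n]; C=np.array([xf-hx,(yl+yr)/2])
    b=dict(graver=(-21,29),clamp=(-22,30),file=(-21,29))[n]
    print('  centre',(C@Rm).round(1),'bays',[((C+[q,0])@Rm).round(1).tolist() for q in b])
E
python3 tray.py
```

```text
return _methods._mean(a, axis=axis, dtype=dtype,
  ret = ret.dtype.type(ret / rcount)
Traceback (most recent call last):
  File "tray.py", line 18, in <module>
    sl=[np.degrees(np.arctan(np.polyfit(mm[:,0],mm[:,1],1)[0])) for mm in(mid[mid[:,1]<ym-30],mid[mid[:,1]>ym+30])]
                             ~~~~~~~~~~^^^^^^^^^^^^^^^^^^^
TypeError: expected non-empty vector for x
```

```bash
sed -i 's/ym=np.median(mid\[:,1\])/ym=(mid[:,1].min()+mid[:,1].max())\/2/' tray.py; python3 tray.py
```

```text
graver yaw -1.22 side slopes [-14.1   1.3] width 136.5 x-ext 90.5 far edge mid [673.8 217.6]
  centre [626.8 218.6] bays [[605.8, 219.1], [655.8, 218.0]]
clamp yaw 3.34 side slopes [-4.1  2. ] width 108.5 x-ext 99.6 far edge mid [676.4   6.3]
  centre [626.4   3.4] bays [[604.5, 2.1], [656.4, 5.2]]
file yaw 3.61 side slopes [-15.1   8.2] width 172.3 x-ext 95.5 far edge mid [ 682.2 -224.5]
  centre [ 634.3 -227.5] bays [[613.4, -228.9], [663.3, -225.7]]
```

```bash
sed -i 's/mid=Q\[(Q\[:,0\]>np.percentile(Q\[:,0\],20))/xfm=Q[:,0].max(); mid=Q[(Q[:,0]>xfm-70)/; s/(81,81)/(61,61)/' tray.py; python3 tray.py
```

```text
graver yaw -1.21 side slopes [0.4 0.8] width 136.8 x-ext 93.0 far edge mid [673.8 217.7]
  centre [626.8 218.7] bays [[605.8, 219.1], [655.8, 218.1]]
clamp yaw 2.83 side slopes [ 0.6 -1.7] width 109.5 x-ext 99.0 far edge mid [675.9   5.9]
  centre [625.9   3.5] bays [[604.0, 2.4], [655.9, 4.9]]
file yaw 4.1 side slopes [ 0.5 -3.3] width 175.9 x-ext 95.8 far edge mid [ 682.6 -224.5]
  centre [ 634.7 -228. ] bays [[613.8, -229.5], [663.7, -225.9]]
```

>>> jog_arm:
  plan:
    - {"tx": 1, "ty": -0.5}
    - {"tx": 1, "ty": -0.5}
    - {"tx": 1, "ty": -0.5}
    - {"tx": 1, "ty": -0.5}
    - {"tx": 1, "ty": -0.5}
    - {"tx": 1, "ty": -0.5}
    - {"tx": 1, "ty": -0.07}
    - {"tx": 1}
    - {"tx": 0.7}
    - {}
    - {}

```text
schema error: expected keys claw, tx, ty, tz, rx, ry, rz
```

>>> jog_arm:
  plan:
    - {"claw": 1, "tx": 0.79, "ty": -0.215, "tz": 0, "rx": 0, "ry": 0, "rz": -0.153}
    - {"claw": 1, "tx": 0.79, "ty": -0.215, "tz": 0, "rx": 0, "ry": 0, "rz": -0.153}
    - {"claw": 1, "tx": 0.79, "ty": -0.215, "tz": 0, "rx": 0, "ry": 0, "rz": -0.153}
    - {"claw": 1, "tx": 0.79, "ty": -0.215, "tz": 0, "rx": 0, "ry": 0, "rz": -0.153}
    - {"claw": 1, "tx": 0.79, "ty": -0.215, "tz": 0, "rx": 0, "ry": 0, "rz": -0.153}
    - {"claw": 1, "tx": 0.79, "ty": -0.215, "tz": 0, "rx": 0, "ry": 0, "rz": -0.153}
    - {"claw": 1, "tx": 0.79, "ty": -0.215, "tz": 0, "rx": 0, "ry": 0, "rz": -0.153}
    - {"claw": 1, "tx": 0.79, "ty": -0.215, "tz": 0, "rx": 0, "ry": 0, "rz": -0.153}
    - {"claw": 1, "tx": 0.79, "ty": -0.215, "tz": 0, "rx": 0, "ry": 0, "rz": -0.153}
    - {"claw": 1, "tx": 0.79, "ty": -0.215, "tz": 0, "rx": 0, "ry": 0, "rz": -0.153}
    - {"claw": 1, "tx": 0.79, "ty": -0.215, "tz": 0, "rx": 0, "ry": 0, "rz": -0.153}
    - {"claw": 1, "tx": 0.79, "ty": -0.215, "tz": 0, "rx": 0, "ry": 0, "rz": -0.153}
    - {"claw": 1, "tx": 0, "ty": 0, "tz": 0, "rx": 0, "ry": 0, "rz": 0}
    - {"claw": 1, "tx": 0, "ty": 0, "tz": 0, "rx": 0, "ry": 0, "rz": 0}

```text
t: 1.52
eef_pos: [0.5268, 0.4259, 0.23]
eef_rot: [-3.14, 0.001, 1.429]
wrist_force: [-0.3, 0.2, -0.5]
gripper_width: 0.0855
grasp_force: 0.0
```

```bash
python3 - <<'E'
from h import *
s=ctrl.get_state();print(s['eef_pos'],np.degrees(s['eef_rot']),s['t'])
im,m=cam("wrist");cv2.imwrite('pics/w1.png',im)
print(proj(m,[[.525,.427,.022],[.523,.411,.022]]), -np.array(m['R']).T@np.array(m['t']),m['fx'])
E
```

```text
[0.52678179 0.42592493 0.22996861] [-1.79916746e+02  6.80311707e-02  8.18539842e+01] 1.5167
[[279.45881413 179.75785672]
 [279.73705673 194.06959061]] [0.53805858 0.5060848  0.37294878] 329.6933365400385
```

View pics/w1.png

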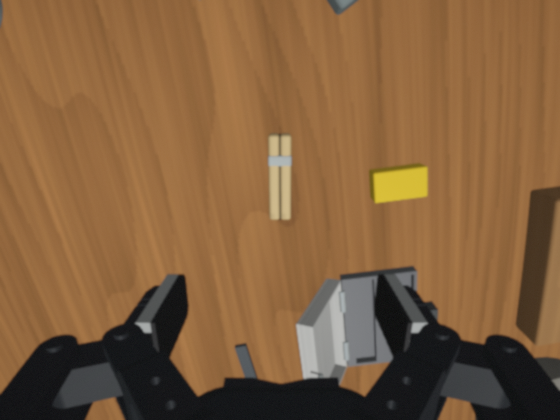

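The wrist picture shows clamp1 upright at (280,178), within 2 px of where the top-camera estimate projects. I'm going down to grip it.

>>> jog_arm:
  plan:
    - {"claw": 1, "tx": -0.03, "ty": 0.05, "tz": -0.75, "rx": 0, "ry": 0, "rz": 0}
    - {"claw": 1, "tx": 0, "ty": 0.02, "tz": -0.75, "rx": 0, "ry": 0, "rz": 0}
    - {"claw": 1, "tx": 0, "ty": 0, "tz": -0.75, "rx": 0, "ry": 0, "rz": 0}
    - {"claw": 1, "tx": 0, "ty": 0, "tz": -0.75, "rx": 0, "ry": 0, "rz": 0}
    - {"claw": 1, "tx": 0, "ty": 0, "tz": -0.75, "rx": 0, "ry": 0, "rz": 0}
    - {"claw": 1, "tx": 0, "ty": 0, "tz": -0.75, "rx": 0, "ry": 0, "rz": 0}
    - {"claw": 1, "tx": 0, "ty": 0, "tz": -0.5, "rx": 0, "ry": 0, "rz": 0}
    - {"claw": 1, "tx": 0, "ty": 0, "tz": -0.5, "rx": 0, "ry": 0, "rz": 0}
    - {"claw": 0, "tx": 0, "ty": 0, "tz": 0, "rx": 0, "ry": 0, "rz": 0}
    - {"claw": 0, "tx": 0, "ty": 0, "tz": 0, "rx": 0, "ry": 0, "rz": 0}
    - {"claw": 0, "tx": 0, "ty": 0, "tz": 0, "rx": 0, "ry": 0, "rz": 0}
    - {"claw": 0, "tx": 0, "ty": 0, "tz": 0, "rx": 0, "ry": 0, "rz": 0}
    - {"claw": 0, "tx": 0, "ty": 0, "tz": 0, "rx": 0, "ry": 0, "rz": 0}
    - {"claw": 0, "tx": 0, "ty": 0, "tz": 0, "rx": 0, "ry": 0, "rz": 0}
    - {"claw": 0, "tx": 0, "ty": 0, "tz": 0, "rx": 0, "ry": 0, "rz": 0}
    - {"claw": 0, "tx": 0, "ty": 0, "tz": 0, "rx": 0, "ry": 0, "rz": 0}
    - {"claw": 0, "tx": 0, "ty": 0, "tz": 0, "rx": 0, "ry": 0, "rz": 0}
    - {"claw": 0, "tx": 0, "ty": 0, "tz": 0, "rx": 0, "ry": 0, "rz": 0}
  grip_force: 50

```text
t: 3.07
eef_pos: [0.5253, 0.4309, 0.0142]
eef_rot: [3.138, -0.003, 1.431]
wrist_force: [-0.6, 0.6, 6.2]
gripper_width: 0.0221
grasp_force: 50.8
```

>>> jog_arm:
  plan:
    - {"claw": 0, "tx": 0, "ty": 0, "tz": 0.3, "rx": 0, "ry": 0, "rz": 0}
    - {"claw": 0, "tx": 0, "ty": 0, "tz": 0.6, "rx": 0, "ry": 0, "rz": 0}
    - {"claw": 0, "tx": 0, "ty": 0, "tz": 0.8, "rx": 0, "ry": 0, "rz": 0}
    - {"claw": 0, "tx": 0, "ty": 0, "tz": 0.8, "rx": 0, "ry": 0, "rz": 0}
    - {"claw": 0, "tx": 0, "ty": 0, "tz": 0.8, "rx": 0, "ry": 0, "rz": 0}
    - {"claw": 0, "tx": 0.1, "ty": -0.4, "tz": 0.3, "rx": 0, "ry": 0, "rz": 0.02}
    - {"claw": 0, "tx": 0.15, "ty": -0.8, "tz": 0, "rx": 0, "ry": 0, "rz": 0.03}
    - {"claw": 0, "tx": 0.15, "ty": -0.8, "tz": 0, "rx": 0, "ry": 0, "rz": 0.03}
    - {"claw": 0, "tx": 0.15, "ty": -0.8, "tz": 0, "rx": 0, "ry": 0, "rz": 0.03}
    - {"claw": 0, "tx": 0.15, "ty": -0.8, "tz": 0, "rx": 0, "ry": 0, "rz": 0.03}
    - {"claw": 0, "tx": 0.15, "ty": -0.8, "tz": 0, "rx": 0, "ry": 0, "rz": 0.03}
    - {"claw": 0, "tx": 0.15, "ty": -0.8, "tz": 0, "rx": 0, "ry": 0, "rz": 0.03}
    - {"claw": 0, "tx": 0.15, "ty": -0.8, "tz": 0, "rx": 0, "ry": 0, "rz": 0.02}
    - {"claw": 0, "tx": 0.15, "ty": -0.8, "tz": 0, "rx": 0, "ry": 0, "rz": 0.02}
    - {"claw": 0, "tx": 0.15, "ty": -0.8, "tz": 0, "rx": 0, "ry": 0, "rz": 0}
    - {"claw": 0, "tx": 0.15, "ty": -0.8, "tz": 0, "rx": 0, "ry": 0, "rz": 0}
    - {"claw": 0, "tx": 0.15, "ty": -0.8, "tz": 0, "rx": 0, "ry": 0, "rz": 0}
    - {"claw": 0, "tx": 0.15, "ty": -0.8, "tz": 0, "rx": 0, "ry": 0, "rz": 0}
    - {"claw": 0, "tx": 0.06, "ty": -0.66, "tz": 0, "rx": 0, "ry": 0, "rz": 0}
    - {"claw": 0, "tx": 0, "ty": 0, "tz": 0, "rx": 0, "ry": 0, "rz": 0}

```text
t: 4.73
eef_pos: [0.6026, -0.0021, 0.1556]
eef_rot: [-3.141, 0.003, 1.613]
wrist_force: [0.2, -0.2, -0.0]
gripper_width: 0.022
grasp_force: 50.1
```

```bash
python3 - <<'E'
from h import *
s=ctrl.get_state();print(s['eef_pos'],np.degrees(s['eef_rot']),s['t'],s['gripper_width'],s['wrist_force'])
im,m=cam("wrist");cv2.imwrite('pics/w2.png',im)
for b in([604.0,2.4],[655.9,4.9]): print(proj(m,[[b[0]/1e3,b[1]/1e3,.004]]))
E
```

```text
[ 0.60261277 -0.0020681   0.15555615] [-179.98559484    0.18627071   92.42964453] 4.7333 0.021994397083460262 [ 0.24185043 -0.22244961 -0.03043748]
[[282.73407837 189.28775531]]
[[339.05083226 189.01013711]]
```

View pics/w2.png

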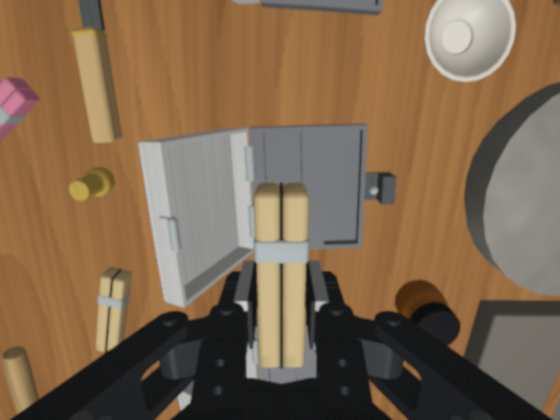

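The clamp is held at columns 255-307, rows 184-367. The tray's far corners are near (365,125) and (362,247). I'm checking both by ray.

```bash
python3 - <<'E'
from h import *
m=ctrl.camera_model("wrist")
R=np.array(m['R'])
P=ray(m,[[366,125],[362,247],[250,128]],.014)*1e3;print('corners',P.round(1)[:, :2], 'mid far',((P[0]+P[1])/2).round(1),'len',np.linalg.norm(P[0]-P[1]), 'ang',np.degrees(np.arctan2(*(P[0]-P[1])[[1,0]])))
print('clamp ends',(ray(m,[[281,184],[281,367]],.1556+.010)*1e3).round(1))
im=cv2.imread('pics/w2.png');g=cv2.cvtColor(im,cv2.COLOR_BGR2HSV)
mk=((g[...,1]<45)&(g[...,2]<125)).astype(np.uint8)
for r in range(150,170,4): print(r,np.where(np.diff(mk[r,300:400].astype(int))!=0)[0]+300,end=' ')
for c in range(315,362,10): print(c,np.where(np.diff(mk[100:270,c].astype(int))!=0)[0]+100)
E
```

```text
corners [[671.1  67.2]
 [681.2 -44.8]
 [573.6  60.1]] mid far [676.1  11.2  14. ] len 112.36645900958025 ang 95.12693886481456
clamp ends [[600.   49.4 165.6]
 [604.3 -46.3 165.6]]
150 [306 307 365] 154 [365] 158 [319 320 364] 162 [308 310 364] 166 [321 322 364] 315 [125 191 193 194 198 202 205 206 261]
325 [125 137 138 170 171 178 179 180 181 192 193 196 199 200 201 202 203 204
 205 207 211 212 215 217 238 247]
335 [124 172 173 211 213 214 215 217 222 224 227 228 237 246]
345 [124 228 229 234 235 246]
355 [124 246]
```

```bash
cat > wt.py <<'E'
from h import *
# tray pose from wrist picture by edges; bounds in px: far edge rows, top edge cols, bottom edge cols
def tray(im,m,hx,L,bays,xs,yr,xt,xb,thr=45):
    g=cv2.cvtColor(im,cv2.COLOR_BGR2HSV).astype(float)[...,1]; g=cv2.GaussianBlur(g,(3,3),0)
    def cross(v,o):
        i=np.where((v[:-1]<75)&(v[1:]>=75)|(v[:-1]>=75)&(v[1:]<75))[0]
        return [o+k+(75-v[k])/(v[k+1]-v[k]) for k in i]
    far=[(max(c),r) for r in yr for c in [cross(g[r,xs[0]:xs[1]],xs[0])] if c]
    top=[(x,min(c)) for x in xt[1] for c in [cross(g[xt[0][0]:xt[0][1],x],xt[0][0])] if c]
    bot=[(x,max(c)) for x in xb[1] for c in [cross(g[xb[0][0]:xb[0][1],x],xb[0][0])] if c]
    F,T,B=[ray(m,p,.014)[:,:2]*1e3 for p in(far,top,bot)]
    def rob(x,y):
        for _ in range(3):
            a=np.polyfit(x,y,1); r=abs(np.polyval(a,x)-y); k=r<=max(1.0,np.median(r)*2); x,y=x[k],y[k]
        return a
    af=rob(F[:,1],F[:,0]); at=rob(T[:,0],T[:,1]); ab=rob(B[:,0],B[:,1])
    print('yaws far/top/bot',np.degrees([-np.arctan(af[0]),np.arctan(at[0]),np.arctan(ab[0])]).round(2))
    th=np.median([-np.arctan(af[0]),np.arctan(at[0]),np.arctan(ab[0])])
    def inter(al):  y=(al[0]*af[1]+al[1])/(1-al[0]*af[0]); return np.array([af[0]*y+af[1],y])
    p,q=inter(at),inter(ab); M=(p+q)/2; ux=np.array([np.cos(th),np.sin(th)])
    print('far len',np.linalg.norm(p-q).round(1),'of',L,'far mid',M.round(1),'centre',(M-hx*ux).round(1),'bays',[(M+(b-hx)*ux).round(1).tolist() for b in bays],'yaw',np.degrees(th).round(2))
E
python3 - <<'E'
from wt import *
im=cv2.imread('pics/w2.png');m=ctrl.camera_model('wrist')
tray(im,m,50,113,(-22,30),(330,375),list(range(130,165))+list(range(205,240)),((105,150),range(262,358)),((225,262),range(325,358)))
E
```

```text
yaws far/top/bot [4.21 4.3  4.46]
far len 113.8 of 113 far mid [676.4  11.8] centre [626.5   8. ] bays [[604.6, 6.4], [656.5, 10.3]] yaw 4.3
```

>>> jog_arm:
  plan:
    - {"claw": 0, "tx": 0.063, "ty": 0.122, "tz": -0.5, "rx": 0, "ry": 0, "rz": 0.038}
    - {"claw": 0, "tx": 0, "ty": 0, "tz": -0.8, "rx": 0, "ry": 0, "rz": 0}
    - {"claw": 0, "tx": 0, "ty": 0, "tz": -0.8, "rx": 0, "ry": 0, "rz": 0}
    - {"claw": 0, "tx": 0, "ty": 0, "tz": -0.6, "rx": 0, "ry": 0, "rz": 0}
    - {"claw": 0, "tx": 0, "ty": 0, "tz": -0.4, "rx": 0, "ry": 0, "rz": 0}
    - {"claw": 0, "tx": 0, "ty": 0, "tz": -0.2, "rx": 0, "ry": 0, "rz": 0}
    - {"claw": 0, "tx": 0, "ty": 0, "tz": -0.13, "rx": 0, "ry": 0, "rz": 0}
    - {"claw": 0, "tx": 0, "ty": 0, "tz": 0, "rx": 0, "ry": 0, "rz": 0}
    - {"claw": 0, "tx": 0, "ty": 0, "tz": 0, "rx": 0, "ry": 0, "rz": 0}

```text
t: 5.53
eef_pos: [0.606, 0.009, 0.0197]
eef_rot: [3.139, 0.0, 1.65]
wrist_force: [0.7, -0.2, -0.6]
gripper_width: 0.0224
grasp_force: 50.1
```

>>> jog_arm:
  plan:
    - {"claw": 0, "tx": 0, "ty": 0, "tz": 0.6, "rx": 0, "ry": 0, "rz": 0}
    - {"claw": 0, "tx": -0.02, "ty": -0.12, "tz": 0.5, "rx": 0, "ry": 0, "rz": 0}
    - {"claw": 0, "tx": 0, "ty": 0, "tz": 0, "rx": 0, "ry": 0, "rz": 0}
    - {"claw": 0, "tx": 0, "ty": 0, "tz": 0, "rx": 0, "ry": 0, "rz": 0}
    - {"claw": 0, "tx": 0, "ty": 0, "tz": 0, "rx": 0, "ry": 0, "rz": 0}
    - {"claw": 0, "tx": 0, "ty": 0, "tz": 0, "rx": 0, "ry": 0, "rz": 0}
    - {"claw": 0, "tx": 0, "ty": 0, "tz": 0, "rx": 0, "ry": 0, "rz": 0}

```text
t: 6.12
eef_pos: [0.6033, 0.0038, 0.0606]
eef_rot: [-3.139, -0.001, 1.649]
wrist_force: [0.1, -0.3, -1.0]
gripper_width: 0.0223
grasp_force: 50.1
```

```bash
python3 - <<'E'
from wt import *
s=ctrl.get_state();print(s['eef_pos'],np.degrees(s['eef_rot']),s['t'])
im,m=cam("wrist");cv2.imwrite('pics/w3.png',im);np.save('pics/w3.npy',m,allow_pickle=True)
print(ctrl.get_state()['eef_pos'])
E
```

```text
[0.60327103 0.00378795 0.0606155 ] [-1.79855897e+02 -2.91564461e-02  9.44971630e+01] 6.1167
[0.60336659 0.00377491 0.06069952]
```

View pics/w3.png

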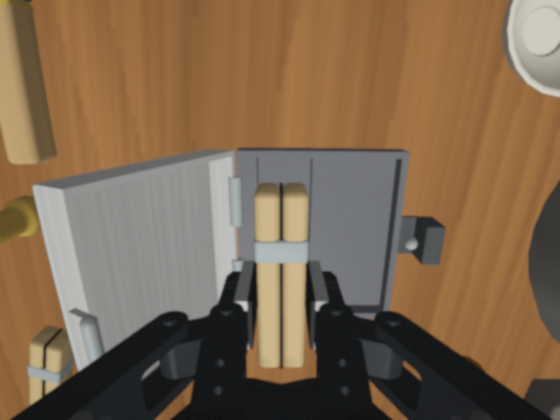

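```bash
python3 - <<'E'
from wt import *
im=cv2.imread('pics/w3.png');m=np.load('pics/w3.npy',allow_pickle=True).item()
tray(im,m,50,113,(-22,30),(350,425),list(range(155,205))+list(range(270,305)),((130,170),range(245,398)),((290,330),range(345,388)))
print('clamp ends',(ray(m,[[281,184],[281,367]],.0606+.008)*1e3).round(1))
s=ctrl.get_state();print(s['t'],s['eef_pos'])
E
```

```text
yaws far/top/bot [ 4.18  4.14 11.43]
far len 115.1 of 113 far mid [676.7   7.8] centre [626.8   4.1] bays [[604.9, 2.5], [656.7, 6.3]] yaw 4.18
clamp ends [[599.3  52.   68.6]
 [606.9 -45.   68.6]]
6.1667 [0.60336659 0.00377491 0.06069952]
```

>>> jog_arm:
  plan:
    - {"claw": 0, "tx": 0.045, "ty": -0.01, "tz": -0.2, "rx": 0, "ry": 0, "rz": 0}
    - {"claw": 0, "tx": 0, "ty": 0, "tz": -0.4, "rx": 0, "ry": 0, "rz": 0}
    - {"claw": 0, "tx": 0, "ty": 0, "tz": -0.3, "rx": 0, "ry": 0, "rz": 0}
    - {"claw": 0, "tx": 0, "ty": 0, "tz": -0.15, "rx": 0, "ry": 0, "rz": 0}
    - {"claw": 0, "tx": 0, "ty": 0, "tz": 0, "rx": 0, "ry": 0, "rz": 0}
    - {"claw": 0, "tx": 0, "ty": 0, "tz": 0, "rx": 0, "ry": 0, "rz": 0}
    - {"claw": 0, "tx": 0, "ty": 0, "tz": 0, "rx": 0, "ry": 0, "rz": 0}

```text
t: 6.75
eef_pos: [0.6058, 0.0032, 0.0196]
eef_rot: [-3.141, -0.0, 1.649]
wrist_force: [1.2, -0.3, -2.1]
gripper_width: 0.0225
grasp_force: 50.1
```

>>> jog_arm:
  plan:
    - {"claw": 0, "tx": 0, "ty": 0, "tz": -0.03, "rx": 0, "ry": 0, "rz": 0}
    - {"claw": 0.42, "tx": 0, "ty": 0, "tz": 0, "rx": 0, "ry": 0, "rz": 0}
    - {"claw": 0.42, "tx": 0, "ty": 0, "tz": 0, "rx": 0, "ry": 0, "rz": 0}
    - {"claw": 0.42, "tx": 0, "ty": 0, "tz": 0, "rx": 0, "ry": 0, "rz": 0}
    - {"claw": 0.42, "tx": 0, "ty": 0, "tz": 0, "rx": 0, "ry": 0, "rz": 0}
    - {"claw": 0.42, "tx": 0, "ty": 0, "tz": 0.5, "rx": 0, "ry": 0, "rz": 0}
    - {"claw": 0.42, "tx": 0, "ty": 0, "tz": 0.9, "rx": 0, "ry": 0, "rz": 0}
    - {"claw": 0.42, "tx": 0, "ty": 0, "tz": 0.9, "rx": 0, "ry": 0, "rz": 0}
    - {"claw": 0.42, "tx": 0, "ty": 0, "tz": 0.9, "rx": 0, "ry": 0, "rz": 0}
    - {"claw": 1, "tx": -0.6, "ty": -0.6, "tz": 0.5, "rx": 0, "ry": 0, "rz": -0.06}
    - {"claw": 1, "tx": -0.8, "ty": -0.7, "tz": 0, "rx": 0, "ry": 0, "rz": -0.1}
    - {"claw": 1, "tx": -0.8, "ty": -0.7, "tz": 0, "rx": 0, "ry": 0, "rz": -0.1}
    - {"claw": 1, "tx": -0.8, "ty": -0.7, "tz": 0, "rx": 0, "ry": 0, "rz": -0.1}
    - {"claw": 1, "tx": -0.8, "ty": -0.7, "tz": 0, "rx": 0, "ry": 0, "rz": -0.015}
    - {"claw": 1, "tx": -0.6, "ty": -0.7, "tz": 0, "rx": 0, "ry": 0, "rz": 0}
    - {"claw": 1, "tx": 0, "ty": 0, "tz": 0, "rx": 0, "ry": 0, "rz": 0}
    - {"claw": 1, "tx": 0, "ty": 0, "tz": 0, "rx": 0, "ry": 0, "rz": 0}
    - {"claw": 1, "tx": 0, "ty": 0, "tz": 0, "rx": 0, "ry": 0, "rz": 0}
    - {"claw": 1, "tx": 0, "ty": 0, "tz": 0, "rx": 0, "ry": 0, "rz": 0}

```text
t: 8.33
eef_pos: [0.4333, -0.158, 0.1671]
eef_rot: [3.141, -0.0, 1.356]
wrist_force: [-0.4, -0.6, 0.2]
gripper_width: 0.0853
grasp_force: 0.0
```

```bash
cat > snap.py <<'E'
import sys
from wt import *
s=ctrl.get_state();print(s['eef_pos'].round(4),np.degrees(s['eef_rot']).round(2),s['t'],'F',s['wrist_force'].round(1),'w',round(s['gripper_width'],4))
n=sys.argv[1];im,m=cam("wrist");cv2.imwrite(f'pics/{n}.png',im);np.save(f'pics/{n}.npy',m,allow_pickle=True)
M,k=masks(im) if 0 else (None,None)
hs=cv2.cvtColor(im,cv2.COLOR_BGR2HSV).astype(int);H,S,V=hs[...,0],hs[...,1],hs[...,2]
pale=((H>=14)&(H<=26)&(V>145)&(S<130)&(S>50)).astype(np.uint8); pale=cv2.morphologyEx(pale,cv2.MORPH_CLOSE,np.ones((5,5)))
dark=((V<105)&(H<18)&(S>85)).astype(np.uint8); steel=((S<50)&(V>110)).astype(np.uint8); grey=((S<60)&(V<=90)).astype(np.uint8)
for nm,mk,z in(("pale",pale,.02),("dark",dark,.02),("steel",steel,.008),("grey",grey,.006)):
    for c in cv2.findContours(mk,cv2.RETR_EXTERNAL,cv2.CHAIN_APPROX_NONE)[0]:
        if cv2.contourArea(c)<150: continue
        p=c.reshape(-1,2).astype(float)
        if p[:,1].max()>415 or p[:,0].min()<2 or p[:,0].max()>557 or p[:,1].min()<2: continue
        P=(ray(m,p,z)[:,:2]*1e3).astype(np.float32); r=cv2.minAreaRect(P); b=cv2.boxPoints(r); e=max([b[1]-b[0],b[2]-b[1]],key=np.linalg.norm)
        print(nm,'px',p.mean(0).round(0),'c',np.round(r[0],1),'size',np.round(sorted(r[1]),1),'ang',round(np.degrees(np.arctan2(e[1],e[0]))%180,1))
E
python3 snap.py w4; python3 det.py
```

```text
[ 0.4333 -0.158   0.1671] [ 1.7997e+02 -2.0000e-02  7.7680e+01] 8.3333 F [-0.4 -0.6  0.2] w 0.0853
pale px [195. 354.] c [ 300.4 -315.1] size [ 21.7 111.4] ang 86.7
pale px [166. 270.] c [ 304.7 -208. ] size [15.2 25.9] ang 17.0
pale px [274. 187.] c [ 428.6 -150.6] size [25.5 63.5] ang 78.3
pale px [274. 131.] c [439.8 -99.9] size [21.1 24.3] ang 167.7
dark px [305. 380.] c [ 411.4 -370.7] size [ 54.8 195.4] ang 164.3
steel px [295. 325.] c [ 416.7 -308.5] size [ 8.9 51.8] ang 82.0
steel px [274. 150.] c [ 435.7 -117.2] size [11.8 25.6] ang 167.6
steel px [479. 222.] c [ 617.1 -249. ] size [124.8 210.5] ang 94.5
grey px [487. 225.] c [ 627.6 -234.6] size [ 30.4 176.4] ang 89.2
grey px [535. 210.] c [ 673.  -230.2] size [ 29.8 175.6] ang 93.3
grey px [483. 131.] c [ 628.4 -140.8] size [ 3.4 98.4] ang 5.4
pale [609.1 -17.2] [24.5 61.8] 95.2
pale [604.3  36. ] [20.8 23.9] 4.2
pale [446.7  81.5] [21.3 85.4] 94.7
pale [ 440.5 -100.8] [21.5 26.6] 167.6
pale [ 430.3 -147.5] [26.9 53.9] 78.3
pale [ 304.5 -256.2] [ 20.1 111.1] 87.0
pale [ 296.7 -421.3] [16.  22.7] 87.7
dark [ 533.5 -441.6] [20.2 60.3] 102.2
dark [ 512.8 -233.3] [28.  84.2] 104.9
dark [ 458.4 -187.8] [11.2 51.1] 159.4
dark [ 340.3 -272.8] [  9.6 105.2] 58.3
dark [ 203.2 -244.4] [ 91.5 193.9] 119.8
blade [ 574.2 -334. ] [ 9.9 32.6] 44.8
blade [ 554.7 -154.7] [ 6.  34.8] 26.2
blade [440.3 165.1] [13.8 66.4] 94.9
blade [ 252.5 -232. ] [117.7 204.1] 153.1
blade [ 266.9 -437.2] [ 8.5 36.1] 0.3
steel [ 519.4 -378.1] [ 9.7 52.6] 102.1
steel [ 436.4 -117.4] [13.3 26.2] 174.2
steel [358.2  66.7] [10.8 26.6] 130.7
```

View pics/w4.png

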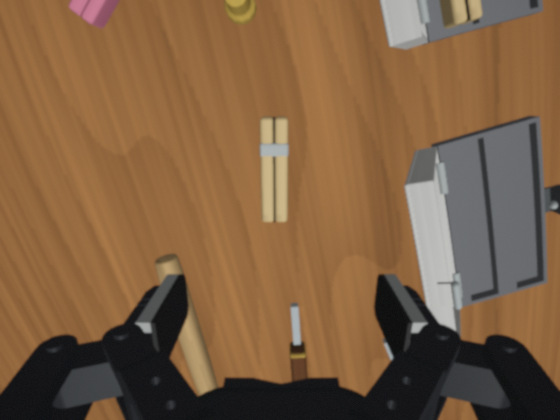

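Clamp2 is at (274,170) with its band near the top end. The wrist and top views agree to about 1 mm. I'll grip it 26 mm below centre so the fingers clear the catch housing in the far bay.

>>> jog_arm:
  plan:
    - {"claw": 1, "tx": -0.17, "ty": -0.075, "tz": -0.6, "rx": 0, "ry": 0, "rz": 0.01}
    - {"claw": 1, "tx": 0, "ty": 0, "tz": -0.8, "rx": 0, "ry": 0, "rz": 0}
    - {"claw": 1, "tx": 0, "ty": 0, "tz": -0.8, "rx": 0, "ry": 0, "rz": 0}
    - {"claw": 1, "tx": 0, "ty": 0, "tz": -0.8, "rx": 0, "ry": 0, "rz": 0}
    - {"claw": 1, "tx": 0, "ty": 0, "tz": -0.6, "rx": 0, "ry": 0, "rz": 0}
    - {"claw": 1, "tx": 0, "ty": 0, "tz": -0.3, "rx": 0, "ry": 0, "rz": 0}
    - {"claw": 0, "tx": 0, "ty": 0, "tz": -0.03, "rx": 0, "ry": 0, "rz": 0}
    - {"claw": 0, "tx": 0, "ty": 0, "tz": 0, "rx": 0, "ry": 0, "rz": 0}
    - {"claw": 0, "tx": 0, "ty": 0, "tz": 0, "rx": 0, "ry": 0, "rz": 0}
    - {"claw": 0, "tx": 0, "ty": 0, "tz": 0, "rx": 0, "ry": 0, "rz": 0}
    - {"claw": 0, "tx": 0, "ty": 0, "tz": 0, "rx": 0, "ry": 0, "rz": 0}
    - {"claw": 0, "tx": 0, "ty": 0, "tz": 0, "rx": 0, "ry": 0, "rz": 0}
    - {"claw": 0, "tx": 0, "ty": 0, "tz": 0, "rx": 0, "ry": 0, "rz": 0}
    - {"claw": 0, "tx": 0, "ty": 0, "tz": 0, "rx": 0, "ry": 0, "rz": 0}
    - {"claw": 0, "tx": 0, "ty": 0, "tz": 0, "rx": 0, "ry": 0, "rz": 0}
  grip_force: 60

```text
t: 9.68
eef_pos: [0.4272, -0.1623, 0.0116]
eef_rot: [3.138, 0.001, 1.362]
wrist_force: [0.3, 1.3, 5.1]
gripper_width: 0.0217
grasp_force: 61.4
```

>>> jog_arm:
  plan:
    - {"claw": 0, "tx": 0, "ty": 0, "tz": 0.3, "rx": 0, "ry": 0, "rz": 0}
    - {"claw": 0, "tx": 0, "ty": 0, "tz": 0.6, "rx": 0, "ry": 0, "rz": 0}
    - {"claw": 0, "tx": 0, "ty": 0, "tz": 0.9, "rx": 0, "ry": 0, "rz": 0}
    - {"claw": 0, "tx": 0, "ty": 0, "tz": 0.9, "rx": 0, "ry": 0, "rz": 0}
    - {"claw": 0, "tx": 0, "ty": 0, "tz": 0.8, "rx": 0, "ry": 0, "rz": 0}
    - {"claw": 0, "tx": 0.4, "ty": 0.25, "tz": 0, "rx": 0, "ry": 0, "rz": 0.04}
    - {"claw": 0, "tx": 0.7, "ty": 0.43, "tz": 0, "rx": 0, "ry": 0, "rz": 0.04}
    - {"claw": 0, "tx": 0.7, "ty": 0.43, "tz": 0, "rx": 0, "ry": 0, "rz": 0.04}
    - {"claw": 0, "tx": 0.7, "ty": 0.43, "tz": 0, "rx": 0, "ry": 0, "rz": 0.04}
    - {"claw": 0, "tx": 0.7, "ty": 0.43, "tz": 0, "rx": 0, "ry": 0, "rz": 0.04}
    - {"claw": 0, "tx": 0.7, "ty": 0.43, "tz": 0, "rx": 0, "ry": 0, "rz": 0.04}
    - {"claw": 0, "tx": 0.7, "ty": 0.43, "tz": 0, "rx": 0, "ry": 0, "rz": 0.04}
    - {"claw": 0, "tx": 0.7, "ty": 0.43, "tz": 0, "rx": 0, "ry": 0, "rz": 0.04}
    - {"claw": 0, "tx": 0.5, "ty": 0.3, "tz": 0, "rx": 0, "ry": 0, "rz": 0.042}
    - {"claw": 0, "tx": 0, "ty": 0, "tz": -0.4, "rx": 0, "ry": 0, "rz": 0}
    - {"claw": 0, "tx": 0, "ty": 0, "tz": -0.4, "rx": 0, "ry": 0, "rz": 0}
    - {"claw": 0, "tx": 0, "ty": 0, "tz": 0, "rx": 0, "ry": 0, "rz": 0}
    - {"claw": 0, "tx": 0, "ty": 0, "tz": 0, "rx": 0, "ry": 0, "rz": 0}
    - {"claw": 0, "tx": 0, "ty": 0, "tz": 0, "rx": 0, "ry": 0, "rz": 0}

```text
t: 11.27
eef_pos: [0.6577, -0.0195, 0.1182]
eef_rot: [3.141, 0.0, 1.646]
wrist_force: [0.6, 0.3, -1.1]
gripper_width: 0.0221
grasp_force: 60.6
```

```bash
python3 snap.py w5
```

```text
[ 0.6577 -0.0195  0.1182] [1.7998e+02 1.0000e-02 9.4340e+01] 11.2667 F [ 0.6  0.3 -1.1] w 0.0221
pale px [282. 264.] c [660.4 -61.8] size [ 44.3 117.3] ang 93.1
pale px [212. 215.] c [598.4 -20.6] size [48.6 66.5] ang 96.6
pale px [264. 148.] c [641.7  29. ] size [18.7 38.3] ang 94.1
pale px [210. 135.] c [602.4  35.4] size [21.3 24. ] ang 4.1
pale px [298. 143.] c [665.   34.5] size [19.9 45.8] ang 94.4
dark px [381. 307.] c [752.5 -98.1] size [ 34.  126.5] ang 165.2
steel px [270. 357.] c [ 657.5 -172.4] size [43.5 58.7] ang 94.3
steel px [170. 173.] c [563.2 -33.9] size [182.5 238.2] ang 4.2
grey px [330. 175.] c [692.2   7.3] size [24.4 27.5] ang 94.5
grey px [195. 174.] c [588.   -0.7] size [  2.4 107.5] ang 94.1
```

View pics/w5.png

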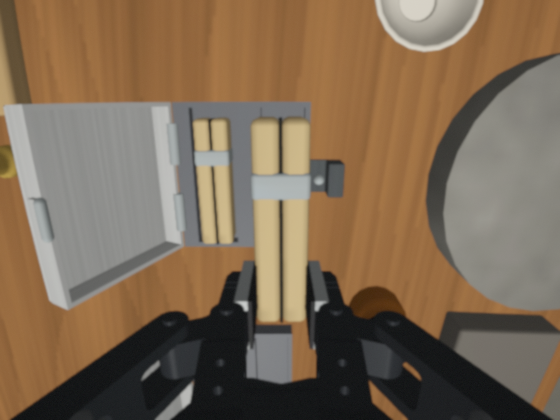

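```bash
python3 - <<'E'
from wt import *
m=np.load('pics/w5.npy',allow_pickle=True).item()
a=ray(m,[[281,118],[281,321]],.1182+.0104)*1e3;print(a.round(1),a.mean(0).round(1))
im=cv2.imread('pics/w5.png')
tray(im,m,50,113,(-22,30),(300,325),list(range(108,150))+list(range(205,235)),((85,120),range(185,250)),((230,262),range(190,245)))
E
```

```text
[[651.8  55.6 128.6]
 [658.9 -37.8 128.6]] [655.4   8.9 128.6]
yaws far/top/bot [2.37 3.99 4.17]
far len 113.2 of 113 far mid [675.2   7.2] centre [625.3   3.8] bays [[603.4, 2.2], [655.3, 5.8]] yaw 3.99
```

>>> jog_arm:
  plan:
    - {"claw": 0, "tx": 0.02, "ty": -0.072, "tz": -0.4, "rx": 0, "ry": 0, "rz": 0}
    - {"claw": 0, "tx": 0, "ty": 0, "tz": -0.6, "rx": 0, "ry": 0, "rz": 0}
    - {"claw": 0, "tx": 0, "ty": 0, "tz": -0.6, "rx": 0, "ry": 0, "rz": 0}
    - {"claw": 0, "tx": 0, "ty": 0, "tz": -0.5, "rx": 0, "ry": 0, "rz": 0}
    - {"claw": 0, "tx": 0, "ty": 0, "tz": -0.3, "rx": 0, "ry": 0, "rz": 0}
    - {"claw": 0, "tx": 0, "ty": 0, "tz": -0.13, "rx": 0, "ry": 0, "rz": 0}
    - {"claw": 0, "tx": 0, "ty": 0, "tz": 0, "rx": 0, "ry": 0, "rz": 0}
    - {"claw": 0, "tx": 0, "ty": 0, "tz": 0, "rx": 0, "ry": 0, "rz": 0}
    - {"claw": 0, "tx": 0, "ty": 0, "tz": 0, "rx": 0, "ry": 0, "rz": 0}

```text
t: 12.07
eef_pos: [0.6599, -0.0223, 0.0185]
eef_rot: [3.138, 0.001, 1.647]
wrist_force: [0.6, 0.7, -1.2]
gripper_width: 0.0217
grasp_force: 60.6
```

>>> jog_arm:
  plan:
    - {"claw": 0, "tx": 0, "ty": 0, "tz": -0.05, "rx": 0, "ry": 0, "rz": 0}
    - {"claw": 0, "tx": 0, "ty": 0, "tz": 0, "rx": 0, "ry": 0, "rz": 0}
    - {"claw": 0.42, "tx": 0, "ty": 0, "tz": 0, "rx": 0, "ry": 0, "rz": 0}
    - {"claw": 0.42, "tx": 0, "ty": 0, "tz": 0, "rx": 0, "ry": 0, "rz": 0}
    - {"claw": 0.42, "tx": 0, "ty": 0, "tz": 0, "rx": 0, "ry": 0, "rz": 0}
    - {"claw": 0.42, "tx": 0, "ty": 0, "tz": 0, "rx": 0, "ry": 0, "rz": 0}
    - {"claw": 0.42, "tx": 0, "ty": 0, "tz": 0.4, "rx": 0, "ry": 0, "rz": 0}
    - {"claw": 0.42, "tx": 0, "ty": 0, "tz": 0.9, "rx": 0, "ry": 0, "rz": 0}
    - {"claw": 0.42, "tx": 0, "ty": 0, "tz": 0.9, "rx": 0, "ry": 0, "rz": 0}
    - {"claw": 0.42, "tx": 0, "ty": 0, "tz": 0.9, "rx": 0, "ry": 0, "rz": 0}
    - {"claw": 1, "tx": -0.6, "ty": 0.35, "tz": 0.4, "rx": 0, "ry": 0, "rz": 0}
    - {"claw": 1, "tx": -0.8, "ty": 0.46, "tz": 0, "rx": 0, "ry": 0, "rz": 0}
    - {"claw": 1, "tx": -0.8, "ty": 0.46, "tz": 0, "rx": 0, "ry": 0, "rz": 0}
    - {"claw": 1, "tx": -0.8, "ty": 0.46, "tz": 0, "rx": 0, "ry": 0, "rz": 0}
    - {"claw": 1, "tx": -0.8, "ty": 0.46, "tz": 0, "rx": 0, "ry": 0, "rz": 0}
    - {"claw": 1, "tx": -0.8, "ty": 0.46, "tz": 0, "rx": 0, "ry": 0, "rz": 0}
    - {"claw": 1, "tx": -0.76, "ty": 0.46, "tz": 0, "rx": 0, "ry": 0, "rz": 0.01}
    - {"claw": 1, "tx": 0, "ty": 0, "tz": 0, "rx": 0, "ry": 0, "rz": 0}
    - {"claw": 1, "tx": 0, "ty": 0, "tz": 0, "rx": 0, "ry": 0, "rz": 0}
    - {"claw": 1, "tx": 0, "ty": 0, "tz": 0, "rx": 0, "ry": 0, "rz": 0}

```text
t: 13.73
eef_pos: [0.4447, 0.1023, 0.155]
eef_rot: [3.14, 0.0, 1.655]
wrist_force: [0.5, 0.6, 0.8]
gripper_width: 0.0858
grasp_force: 0.0
```

```bash
python3 snap.py w6;  python3 det.py
```

```text
[0.4447 0.1023 0.155 ] [1.799e+02 2.000e-02 9.483e+01] 13.7333 F [0.5 0.6 0.8] w 0.0858
pale px [438. 309.] c [609.4  -2.9] size [23.9 26.5] ang 93.9
pale px [482. 319.] c [662.8 -11.5] size [25.1 55.2] ang 94.7
pale px [440. 281.] c [606.4  32.8] size [22.2 24.2] ang 4.0
pale px [492. 279.] c [658.6  38.5] size [22.4 25.1] ang 3.6
pale px [281. 217.] c [446.7  83.1] size [20.1 83.8] ang 94.2
dark px [236. 362.] c [417.1 -94. ] size [120.7 235.6] ang 145.2
steel px [372. 349.] c [565.1 -66.5] size [ 31.4 126.8] ang 94.2
steel px [489. 294.] c [670.2  14.3] size [14.5 27.8] ang 179.4
steel px [446. 277.] c [614.4  25.8] size [88.6 91.3] ang 75.1
steel px [182. 229.] c [354.5  61.5] size [12.  26.2] ang 127.9
grey px [510. 301.] c [700.2   6.1] size [27.9 35.1] ang 93.4
grey px [455. 252.] c [624.2  57.8] size [  6.5 104.2] ang 4.4
grey px [280. 127.] c [439.7 164.5] size [12.5 67.4] ang 94.8
pale [609.1 -17.3] [24.  61.8] 95.1
pale [604.4  36. ] [20.4 24. ] 5.8
pale [449.   50.6] [20.5 23.2] 98.1
dark [ 533.7 -441.8] [20.7 61.5] 101.8
dark [520.5 118.1] [25.9 74.9] 87.7
dark [456.8 279.2] [ 59.1 138.3] 143.0
dark [409.8  60.6] [ 3.9 71.1] 2.4
dark [ 409.  -373.1] [19.7 60. ] 81.5
dark [313.4 160.9] [ 85.5 127.6] 96.0
blade [ 574.2 -334. ] [10.8 33.5] 44.9
blade [ 554.6 -154.9] [ 5.9 37.3] 24.8
blade [259.9 158.1] [135.3 195. ] 5.7
blade [ 319.4 -437.1] [ 8.9 31.3] 175.2
blade [ 266.9 -437.3] [ 8.5 37.3] 0.5
steel [ 519.4 -377.9] [ 9.7 52.5] 101.9
steel [ 417.7 -308.9] [ 9.2 51.7] 81.8
```

>>> jog_arm:
  plan:
    - {"claw": 1, "tx": 0, "ty": 0.04, "tz": -0.6, "rx": 0, "ry": 0, "rz": 0}
    - {"claw": 1, "tx": 0, "ty": 0, "tz": -0.8, "rx": 0, "ry": 0, "rz": 0}
    - {"claw": 1, "tx": 0, "ty": 0, "tz": -0.8, "rx": 0, "ry": 0, "rz": 0}
    - {"claw": 1, "tx": 0, "ty": 0, "tz": -0.7, "rx": 0, "ry": 0, "rz": 0}
    - {"claw": 1, "tx": 0, "ty": 0, "tz": -0.5, "rx": 0, "ry": 0, "rz": 0}
    - {"claw": 1, "tx": 0, "ty": 0, "tz": -0.23, "rx": 0, "ry": 0, "rz": 0}
    - {"claw": 0, "tx": 0, "ty": 0, "tz": 0, "rx": 0, "ry": 0, "rz": 0}
    - {"claw": 0, "tx": 0, "ty": 0, "tz": 0, "rx": 0, "ry": 0, "rz": 0}
    - {"claw": 0, "tx": 0, "ty": 0, "tz": 0, "rx": 0, "ry": 0, "rz": 0}
    - {"claw": 0, "tx": 0, "ty": 0, "tz": 0, "rx": 0, "ry": 0, "rz": 0}
    - {"claw": 0, "tx": 0, "ty": 0, "tz": 0, "rx": 0, "ry": 0, "rz": 0}
    - {"claw": 0, "tx": 0, "ty": 0, "tz": 0, "rx": 0, "ry": 0, "rz": 0}
    - {"claw": 0, "tx": 0, "ty": 0, "tz": 0, "rx": 0, "ry": 0, "rz": 0}
    - {"claw": 0, "tx": 0, "ty": 0, "tz": 0, "rx": 0, "ry": 0, "rz": 0}

```text
t: 15.0
eef_pos: [0.4456, 0.1041, 0.0111]
eef_rot: [3.138, -0.0, 1.655]
wrist_force: [-0.4, 0.8, 5.7]
gripper_width: 0.0183
grasp_force: 62.0
```

>>> jog_arm:
  plan:
    - {"claw": 0, "tx": 0, "ty": 0, "tz": 0.3, "rx": 0, "ry": 0, "rz": 0}
    - {"claw": 0, "tx": 0, "ty": 0, "tz": 0.7, "rx": 0, "ry": 0, "rz": 0}
    - {"claw": 0, "tx": 0, "ty": 0, "tz": 0.9, "rx": 0, "ry": 0, "rz": 0}
    - {"claw": 0, "tx": 0, "ty": 0, "tz": 0.9, "rx": 0, "ry": 0, "rz": 0}
    - {"claw": 0, "tx": 0, "ty": -0.1, "tz": 0.8, "rx": 0, "ry": 0, "rz": 0}
    - {"claw": 0, "tx": 0.2, "ty": -0.5, "tz": 0, "rx": 0, "ry": 0, "rz": 0}
    - {"claw": 0, "tx": 0.4, "ty": -0.8, "tz": 0, "rx": 0, "ry": 0, "rz": 0}
    - {"claw": 0, "tx": 0.4, "ty": -0.85, "tz": 0, "rx": 0, "ry": 0, "rz": 0}
    - {"claw": 0, "tx": 0.4, "ty": -0.85, "tz": 0, "rx": 0, "ry": 0, "rz": 0}
    - {"claw": 0, "tx": 0.4, "ty": -0.85, "tz": 0, "rx": 0, "ry": 0, "rz": 0}
    - {"claw": 0, "tx": 0.4, "ty": -0.85, "tz": 0, "rx": 0, "ry": 0, "rz": 0}
    - {"claw": 0, "tx": 0.4, "ty": -0.85, "tz": 0, "rx": 0, "ry": 0, "rz": 0}
    - {"claw": 0, "tx": 0.4, "ty": -0.85, "tz": 0, "rx": 0, "ry": 0, "rz": 0}
    - {"claw": 0, "tx": 0.4, "ty": -0.85, "tz": 0, "rx": 0, "ry": 0, "rz": 0}
    - {"claw": 0, "tx": 0.4, "ty": -0.8, "tz": 0, "rx": 0, "ry": 0, "rz": -0.01}
    - {"claw": 0, "tx": 0.43, "ty": -0.565, "tz": 0, "rx": 0, "ry": 0, "rz": 0}
    - {"claw": 0, "tx": 0, "ty": 0, "tz": -0.5, "rx": 0, "ry": 0, "rz": 0}
    - {"claw": 0, "tx": 0, "ty": 0, "tz": -0.4, "rx": 0, "ry": 0, "rz": 0}
    - {"claw": 0, "tx": 0, "ty": 0, "tz": 0, "rx": 0, "ry": 0, "rz": 0}
    - {"claw": 0, "tx": 0, "ty": 0, "tz": 0, "rx": 0, "ry": 0, "rz": 0}

```text
t: 16.67
eef_pos: [0.6122, -0.2441, 0.1151]
eef_rot: [-3.138, -0.002, 1.647]
wrist_force: [-0.1, 0.2, -0.9]
gripper_width: 0.0182
grasp_force: 61.1
```

>>> jog_arm:
  plan:
    - {"claw": 0, "tx": 0, "ty": 0, "tz": 0, "rx": 0, "ry": 0, "rz": 0}
    - {"claw": 0, "tx": 0, "ty": 0, "tz": 0, "rx": 0, "ry": 0, "rz": 0}

```text
t: 16.83
eef_pos: [0.614, -0.2446, 0.1191]
eef_rot: [3.139, 0.001, 1.647]
wrist_force: [0.0, 0.9, -0.3]
gripper_width: 0.0181
grasp_force: 61.1
```

```bash
python3 snap.py w7|head -1
```

```text
[ 0.614  -0.2446  0.1191] [1.7987e+02 8.0000e-02 9.4390e+01] 16.8333 F [ 0.   0.9 -0.3] w 0.0181
```

View pics/w7.png

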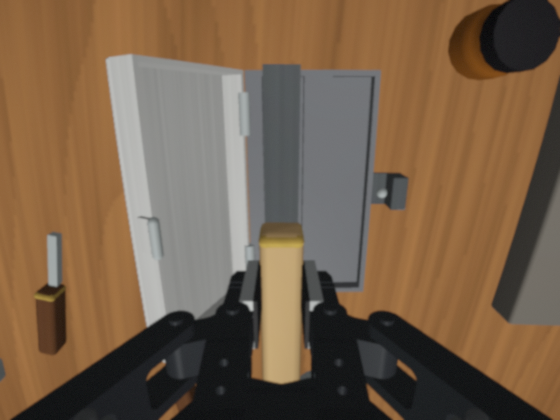

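The file is held straight, with the blade tip at (282,66). The tray's far edge runs from (379,70) to (362,291).

```bash
python3 - <<'E'
from wt import *
m=np.load('pics/w7.npy',allow_pickle=True).item()
print('tip',(ray(m,[[282,66]],.114)*1e3).round(1),'front top edge handle',(ray(m,[[281,243]],.1191+.011)*1e3).round(1))
im=cv2.imread('pics/w7.png')
tray(im,m,48,178,(-21,29),(330,395),list(range(80,165))+list(range(215,280)),((50,90),list(range(246,262))+list(range(303,372))),((270,310),range(325,360)))
E
```

```text
tip [[ 606.9 -149.1  114. ]] front top edge handle [[ 612.  -222.   130.1]]
yaws far/top/bot [ 4.64  4.67 29.78]
far len 174.8 of 178 far mid [ 683.4 -222.7] centre [ 635.6 -226.6] bays [[614.6, -228.3], [664.5, -224.3]] yaw 4.67
```

>>> jog_arm:
  plan:
    - {"claw": 0, "tx": 0.042, "ty": -0.02, "tz": -0.4, "rx": 0, "ry": 0, "rz": 0.006}
    - {"claw": 0, "tx": 0, "ty": 0, "tz": -0.6, "rx": 0, "ry": 0, "rz": 0}
    - {"claw": 0, "tx": 0, "ty": 0, "tz": -0.6, "rx": 0, "ry": 0, "rz": 0}
    - {"claw": 0, "tx": 0, "ty": 0, "tz": -0.5, "rx": 0, "ry": 0, "rz": 0}
    - {"claw": 0, "tx": 0, "ty": 0, "tz": -0.3, "rx": 0, "ry": 0, "rz": 0}
    - {"claw": 0, "tx": 0, "ty": 0, "tz": -0.2, "rx": 0, "ry": 0, "rz": 0}
    - {"claw": 0, "tx": 0, "ty": 0, "tz": -0.02, "rx": 0, "ry": 0, "rz": 0}
    - {"claw": 0, "tx": 0, "ty": 0, "tz": 0, "rx": 0, "ry": 0, "rz": 0}
    - {"claw": 0, "tx": 0, "ty": 0, "tz": 0, "rx": 0, "ry": 0, "rz": 0}
    - {"claw": 0, "tx": 0, "ty": 0, "tz": 0, "rx": 0, "ry": 0, "rz": 0}

```text
t: 17.72
eef_pos: [0.6159, -0.2456, 0.0151]
eef_rot: [3.139, 0.001, 1.652]
wrist_force: [-3.6, 1.4, 6.6]
gripper_width: 0.0179
grasp_force: 62.0
```

>>> jog_arm:
  plan:
    - {"claw": 0.42, "tx": 0, "ty": 0, "tz": 0, "rx": 0, "ry": 0, "rz": 0}
    - {"claw": 0.42, "tx": 0, "ty": 0, "tz": 0, "rx": 0, "ry": 0, "rz": 0}
    - {"claw": 0.42, "tx": 0, "ty": 0, "tz": 0, "rx": 0, "ry": 0, "rz": 0}
    - {"claw": 0.42, "tx": 0, "ty": 0, "tz": 0, "rx": 0, "ry": 0, "rz": 0}
    - {"claw": 0.42, "tx": 0, "ty": 0, "tz": 0.4, "rx": 0, "ry": 0, "rz": 0}
    - {"claw": 0.42, "tx": 0, "ty": 0, "tz": 0.9, "rx": 0, "ry": 0, "rz": 0}
    - {"claw": 0.42, "tx": 0, "ty": 0, "tz": 0.9, "rx": 0, "ry": 0, "rz": 0}
    - {"claw": 0.42, "tx": 0, "ty": 0, "tz": 0.9, "rx": 0, "ry": 0, "rz": 0}
    - {"claw": 1, "tx": -0.4, "ty": -0.23, "tz": 0.6, "rx": 0, "ry": 0, "rz": -0.037}
    - {"claw": 1, "tx": -0.8, "ty": -0.44, "tz": 0, "rx": 0, "ry": 0, "rz": -0.05}
    - {"claw": 1, "tx": -0.8, "ty": -0.44, "tz": 0, "rx": 0, "ry": 0, "rz": -0.05}
    - {"claw": 1, "tx": -0.8, "ty": -0.44, "tz": 0, "rx": 0, "ry": 0, "rz": -0.05}
    - {"claw": 1, "tx": -0.8, "ty": -0.44, "tz": 0, "rx": 0, "ry": 0, "rz": -0.05}
    - {"claw": 1, "tx": -0.8, "ty": -0.44, "tz": 0, "rx": 0, "ry": 0, "rz": -0.05}
    - {"claw": 1, "tx": -0.72, "ty": -0.44, "tz": 0, "rx": 0, "ry": 0, "rz": 0}
    - {"claw": 1, "tx": 0, "ty": 0, "tz": 0, "rx": 0, "ry": 0, "rz": 0}
    - {"claw": 1, "tx": 0, "ty": 0, "tz": 0, "rx": 0, "ry": 0, "rz": 0}
    - {"claw": 1, "tx": 0, "ty": 0, "tz": 0, "rx": 0, "ry": 0, "rz": 0}
    - {"claw": 1, "tx": 0, "ty": 0, "tz": 0, "rx": 0, "ry": 0, "rz": 0}

```text
t: 19.3
eef_pos: [0.4112, -0.3597, 0.1604]
eef_rot: [3.141, -0.001, 1.427]
wrist_force: [-0.2, -0.7, 0.2]
gripper_width: 0.0852
grasp_force: 0.0
```

```bash
python3 snap.py w8;  python3 det.py
```

```text
[ 0.4112 -0.3597  0.1604] [ 1.7998e+02 -3.0000e-02  8.1780e+01] 19.3 F [-0.2 -0.7  0.2] w 0.0852
pale px [145. 147.] c [ 300.6 -309. ] size [ 22.9 224.7] ang 86.9
dark px [412. 256.] c [ 528.4 -435.7] size [20.2 69.6] ang 101.9
dark px [279. 210.] c [ 407.7 -370.8] size [16.5 59. ] ang 82.2
steel px [136. 295.] c [ 243.9 -446. ] size [14.2 27.9] ang 51.6
steel px [201. 296.] c [ 314.6 -455.8] size [27.7 32.6] ang 172.4
steel px [396. 197.] c [ 517.9 -378. ] size [ 9.8 51.4] ang 102.0
steel px [279. 138.] c [ 416.3 -309.2] size [ 7.9 50.5] ang 81.9
pale [ 619.4 -267.7] [18.9 86.2] 94.7
pale [609.1 -17.2] [24.1 61.9] 95.0
pale [604.4  36. ] [20.8 23.7] 4.2
dark [ 533.7 -441.5] [20.9 60.7] 101.7
dark [ 421.4 -443.1] [ 70.9 176.1] 147.9
dark [ 409.  -373.1] [19.7 60.9] 81.9
blade [614.  220.2] [ 30.4 137.8] 93.6
blade [ 573.2 -334.4] [10.5 34.8] 43.4
blade [ 554.4 -154.4] [ 5.4 37.3] 24.8
steel [ 519.4 -378. ] [ 9.7 52.6] 101.7
steel [ 417.8 -308.9] [ 9.1 51.7] 81.5
steel [358.1  66.6] [11.2 26.6] 130.3
```

View pics/w8.png

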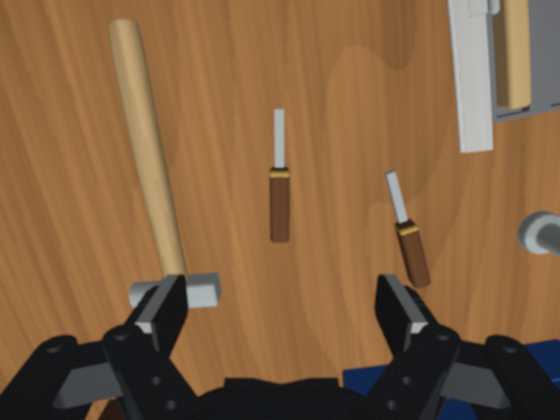

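Graver2 is at (279,175) and graver1 at (408,230); neither has moved. The file's handle lies in the near file bay.

>>> jog_arm:
  plan:
    - {"claw": 1, "tx": -0.03, "ty": 0.04, "tz": -0.6, "rx": 0, "ry": 0, "rz": 0}
    - {"claw": 1, "tx": 0, "ty": 0, "tz": -0.8, "rx": 0, "ry": 0, "rz": 0}
    - {"claw": 1, "tx": 0, "ty": 0, "tz": -0.8, "rx": 0, "ry": 0, "rz": 0}
    - {"claw": 1, "tx": 0, "ty": 0, "tz": -0.8, "rx": 0, "ry": 0, "rz": 0}
    - {"claw": 1, "tx": 0, "ty": 0, "tz": -0.5, "rx": 0, "ry": 0, "rz": 0}
    - {"claw": 1, "tx": 0, "ty": 0, "tz": -0.26, "rx": 0, "ry": 0, "rz": 0}
    - {"claw": 0, "tx": 0, "ty": 0, "tz": 0, "rx": 0, "ry": 0, "rz": 0}
    - {"claw": 0, "tx": 0, "ty": 0, "tz": 0, "rx": 0, "ry": 0, "rz": 0}
    - {"claw": 0, "tx": 0, "ty": 0, "tz": 0, "rx": 0, "ry": 0, "rz": 0}
    - {"claw": 0, "tx": 0, "ty": 0, "tz": 0, "rx": 0, "ry": 0, "rz": 0}
    - {"claw": 0, "tx": 0, "ty": 0, "tz": 0, "rx": 0, "ry": 0, "rz": 0}
    - {"claw": 0, "tx": 0, "ty": 0, "tz": 0, "rx": 0, "ry": 0, "rz": 0}
    - {"claw": 0, "tx": 0, "ty": 0, "tz": 0, "rx": 0, "ry": 0, "rz": 0}
    - {"claw": 0, "tx": 0, "ty": 0, "tz": 0, "rx": 0, "ry": 0, "rz": 0}

```text
t: 20.57
eef_pos: [0.41, -0.3597, 0.0121]
eef_rot: [3.139, 0.002, 1.426]
wrist_force: [-0.5, 0.5, 5.4]
gripper_width: 0.016
grasp_force: 62.7
```

>>> jog_arm:
  plan:
    - {"claw": 0, "tx": 0, "ty": 0, "tz": 0.3, "rx": 0, "ry": 0, "rz": 0}
    - {"claw": 0, "tx": 0, "ty": 0, "tz": 0.7, "rx": 0, "ry": 0, "rz": 0}
    - {"claw": 0, "tx": 0, "ty": 0, "tz": 0.9, "rx": 0, "ry": 0, "rz": 0}
    - {"claw": 0, "tx": 0, "ty": 0, "tz": 0.9, "rx": 0, "ry": 0, "rz": 0}
    - {"claw": 0, "tx": 0, "ty": 0.1, "tz": 0.8, "rx": 0, "ry": 0, "rz": 0}
    - {"claw": 0, "tx": 0.2, "ty": 0.5, "tz": 0, "rx": 0, "ry": 0, "rz": 0}
    - {"claw": 0, "tx": 0.3, "ty": 0.85, "tz": 0, "rx": 0, "ry": 0, "rz": 0.02}
    - {"claw": 0, "tx": 0.3, "ty": 0.85, "tz": 0, "rx": 0, "ry": 0, "rz": 0.02}
    - {"claw": 0, "tx": 0.3, "ty": 0.85, "tz": 0, "rx": 0, "ry": 0, "rz": 0.02}
    - {"claw": 0, "tx": 0.3, "ty": 0.85, "tz": 0, "rx": 0, "ry": 0, "rz": 0.02}
    - {"claw": 0, "tx": 0.3, "ty": 0.85, "tz": 0, "rx": 0, "ry": 0, "rz": 0.02}
    - {"claw": 0, "tx": 0.3, "ty": 0.85, "tz": 0, "rx": 0, "ry": 0, "rz": 0.02}
    - {"claw": 0, "tx": 0.3, "ty": 0.85, "tz": 0, "rx": 0, "ry": 0, "rz": 0.02}
    - {"claw": 0, "tx": 0.3, "ty": 0.85, "tz": 0, "rx": 0, "ry": 0, "rz": 0.02}
    - {"claw": 0, "tx": 0.3, "ty": 0.85, "tz": 0, "rx": 0, "ry": 0, "rz": 0.007}
    - {"claw": 0, "tx": 0.3, "ty": 0.85, "tz": 0, "rx": 0, "ry": 0, "rz": 0}
    - {"claw": 0, "tx": 0.3, "ty": 0.85, "tz": 0, "rx": 0, "ry": 0, "rz": 0}
    - {"claw": 0, "tx": 0.3, "ty": 0.85, "tz": 0, "rx": 0, "ry": 0, "rz": 0}
    - {"claw": 0, "tx": 0.3, "ty": 0.85, "tz": 0, "rx": 0, "ry": 0, "rz": 0}
    - {"claw": 0, "tx": 0.3, "ty": 0.85, "tz": 0, "rx": 0, "ry": 0, "rz": 0}

```text
t: 22.23
eef_pos: [0.5849, 0.1431, 0.1544]
eef_rot: [-3.141, 0.0, 1.557]
wrist_force: [1.2, -0.5, -0.8]
gripper_width: 0.0157
grasp_force: 61.9
```

>>> jog_arm:
  plan:
    - {"claw": 0, "tx": 0.3, "ty": 0.85, "tz": 0, "rx": 0, "ry": 0, "rz": 0}
    - {"claw": 0, "tx": 0.2, "ty": 0.75, "tz": 0, "rx": 0, "ry": 0, "rz": 0}
    - {"claw": 0, "tx": 0, "ty": 0, "tz": -0.4, "rx": 0, "ry": 0, "rz": 0}
    - {"claw": 0, "tx": 0, "ty": 0, "tz": -0.4, "rx": 0, "ry": 0, "rz": 0}
    - {"claw": 0, "tx": 0, "ty": 0, "tz": 0, "rx": 0, "ry": 0, "rz": 0}
    - {"claw": 0, "tx": 0, "ty": 0, "tz": 0, "rx": 0, "ry": 0, "rz": 0}
    - {"claw": 0, "tx": 0, "ty": 0, "tz": 0, "rx": 0, "ry": 0, "rz": 0}
    - {"claw": 0, "tx": 0, "ty": 0, "tz": 0, "rx": 0, "ry": 0, "rz": 0}

```text
t: 22.9
eef_pos: [0.6057, 0.205, 0.1238]
eef_rot: [3.139, -0.001, 1.556]
wrist_force: [-0.0, 0.4, 0.3]
gripper_width: 0.016
grasp_force: 61.9
```

```bash
python3 snap.py w9;
```

```text
[0.6057 0.205  0.1238] [ 1.7986e+02 -4.0000e-02  8.9180e+01] 22.9 F [-0.   0.4  0.3] w 0.016
pale px [280. 377.] c [602.6  35.6] size [11.4 23.2] ang 179.0
dark px [404. 370.] c [722.4  41.4] size [ 8.1 34. ] ang 135.9
dark px [159. 369.] c [485.4  46. ] size [ 7.9 34.4] ang 42.3
dark px [281. 305.] c [603.8 114.7] size [ 36.8 115.3] ang 90.4
dark px [281. 231.] c [605.7 188. ] size [11.2 27.5] ang 179.1
steel px [262. 367.] c [584.1  36.7] size [12.8 29.4] ang 87.5
steel px [300. 367.] c [622.   37.2] size [14.9 32. ] ang 90.8
steel px [ 26. 351.] c [344.6  54.9] size [12.5 25.7] ang 129.2
steel px [212. 297.] c [541.5 119.5] size [ 4.1 48.3] ang 40.4
steel px [441. 285.] c [751.2 125.2] size [76.4 77.1] ang 177.7
steel px [257. 185.] c [579.9 190.6] size [194.8 202.2] ang 89.2
grey px [386. 188.] c [692.  217.5] size [26.5 28.8] ang 89.2
grey px [358. 196.] c [659.4 217.5] size [ 28.4 133.3] ang 88.8
```

View pics/w9.png

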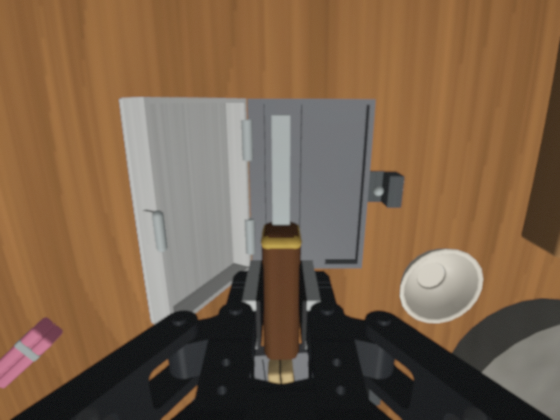

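```bash
python3 - <<'E'
from wt import *
m=np.load('pics/w9.npy',allow_pickle=True).item()
print('tip',(ray(m,[[282,116]],.120)*1e3).round(1))
im=cv2.imread('pics/w9.png')
tray(im,m,47,138,(-21,29),(330,390),list(range(110,165))+list(range(212,258)),((80,120),list(range(250,266))+list(range(300,365))),((250,290),range(322,358)))
E
```

```text
tip [[607.  280.5 120. ]]
yaws far/top/bot [-0.86 -0.8   7.2 ]
far len 136.9 of 138 far mid [675.4 220. ] centre [628.4 220.6] bays [[607.4, 220.9], [657.4, 220.2]] yaw -0.8
```

>>> jog_arm:
  plan:
    - {"claw": 0, "tx": 0.03, "ty": 0, "tz": -0.4, "rx": 0, "ry": 0, "rz": 0}
    - {"claw": 0, "tx": 0, "ty": 0, "tz": -0.6, "rx": 0, "ry": 0, "rz": 0}
    - {"claw": 0, "tx": 0, "ty": 0, "tz": -0.6, "rx": 0, "ry": 0, "rz": 0}
    - {"claw": 0, "tx": 0, "ty": 0, "tz": -0.5, "rx": 0, "ry": 0, "rz": 0}
    - {"claw": 0, "tx": 0, "ty": 0, "tz": -0.3, "rx": 0, "ry": 0, "rz": 0}
    - {"claw": 0, "tx": 0, "ty": 0, "tz": -0.2, "rx": 0, "ry": 0, "rz": 0}
    - {"claw": 0, "tx": 0, "ty": 0, "tz": -0.12, "rx": 0, "ry": 0, "rz": 0}
    - {"claw": 0, "tx": 0, "ty": 0, "tz": 0, "rx": 0, "ry": 0, "rz": 0}
    - {"claw": 0, "tx": 0, "ty": 0, "tz": 0, "rx": 0, "ry": 0, "rz": 0}
    - {"claw": 0, "tx": 0, "ty": 0, "tz": 0, "rx": 0, "ry": 0, "rz": 0}

```text
t: 23.78
eef_pos: [0.6074, 0.2054, 0.0161]
eef_rot: [3.139, -0.0, 1.557]
wrist_force: [-2.9, -0.7, 6.8]
gripper_width: 0.0159
grasp_force: 62.7
```

>>> jog_arm:
  plan:
    - {"claw": 0.42, "tx": 0, "ty": 0, "tz": 0, "rx": 0, "ry": 0, "rz": 0}
    - {"claw": 0.42, "tx": 0, "ty": 0, "tz": 0, "rx": 0, "ry": 0, "rz": 0}
    - {"claw": 0.42, "tx": 0, "ty": 0, "tz": 0, "rx": 0, "ry": 0, "rz": 0}
    - {"claw": 0.42, "tx": 0, "ty": 0, "tz": 0, "rx": 0, "ry": 0, "rz": 0}
    - {"claw": 0.42, "tx": 0, "ty": 0, "tz": 0.4, "rx": 0, "ry": 0, "rz": 0}
    - {"claw": 0.42, "tx": 0, "ty": 0, "tz": 0.9, "rx": 0, "ry": 0, "rz": 0}
    - {"claw": 0.42, "tx": 0, "ty": 0, "tz": 0.9, "rx": 0, "ry": 0, "rz": 0}
    - {"claw": 0.42, "tx": 0, "ty": 0, "tz": 0.9, "rx": 0, "ry": 0, "rz": 0}
    - {"claw": 0.42, "tx": 0, "ty": -0.25, "tz": 0.6, "rx": 0, "ry": 0, "rz": 0}
    - {"claw": 1, "tx": -0.1, "ty": -0.6, "tz": 0, "rx": 0, "ry": 0, "rz": 0}
    - {"claw": 1, "tx": -0.1, "ty": -0.9, "tz": 0, "rx": 0, "ry": 0, "rz": 0.02}
    - {"claw": 1, "tx": -0.1, "ty": -0.9, "tz": 0, "rx": 0, "ry": 0, "rz": 0.02}
    - {"claw": 1, "tx": -0.1, "ty": -0.9, "tz": 0, "rx": 0, "ry": 0, "rz": 0.02}
    - {"claw": 1, "tx": -0.1, "ty": -0.9, "tz": 0, "rx": 0, "ry": 0, "rz": 0.02}
    - {"claw": 1, "tx": -0.1, "ty": -0.9, "tz": 0, "rx": 0, "ry": 0, "rz": 0.02}
    - {"claw": 1, "tx": -0.1, "ty": -0.9, "tz": 0, "rx": 0, "ry": 0, "rz": 0.02}
    - {"claw": 1, "tx": -0.1, "ty": -0.9, "tz": 0, "rx": 0, "ry": 0, "rz": 0.02}
    - {"claw": 1, "tx": -0.1, "ty": -0.9, "tz": 0, "rx": 0, "ry": 0, "rz": 0.02}
    - {"claw": 1, "tx": -0.1, "ty": -0.9, "tz": 0, "rx": 0, "ry": 0, "rz": 0.02}
    - {"claw": 1, "tx": -0.1, "ty": -0.9, "tz": 0, "rx": 0, "ry": 0, "rz": 0.02}

```text
t: 25.45
eef_pos: [0.5618, -0.1904, 0.1612]
eef_rot: [3.141, -0.0, 1.715]
wrist_force: [0.5, 0.1, -0.2]
gripper_width: 0.0851
grasp_force: 0.0
```

>>> jog_arm:
  plan:
    - {"claw": 1, "tx": -0.1, "ty": -0.9, "tz": 0, "rx": 0, "ry": 0, "rz": 0.02}
    - {"claw": 1, "tx": -0.1, "ty": -0.9, "tz": 0, "rx": 0, "ry": 0, "rz": 0.02}
    - {"claw": 1, "tx": -0.1, "ty": -0.9, "tz": 0, "rx": 0, "ry": 0, "rz": 0.02}
    - {"claw": 1, "tx": -0.1, "ty": -0.9, "tz": 0, "rx": 0, "ry": 0, "rz": 0.02}
    - {"claw": 1, "tx": -0.1, "ty": -0.9, "tz": 0, "rx": 0, "ry": 0, "rz": 0.005}
    - {"claw": 1, "tx": -0.1, "ty": -0.9, "tz": 0, "rx": 0, "ry": 0, "rz": 0}
    - {"claw": 1, "tx": -0.1, "ty": -0.9, "tz": 0, "rx": 0, "ry": 0, "rz": 0}
    - {"claw": 1, "tx": 0, "ty": -0.2, "tz": 0, "rx": 0, "ry": 0, "rz": 0}
    - {"claw": 1, "tx": 0, "ty": 0, "tz": 0, "rx": 0, "ry": 0, "rz": 0}
    - {"claw": 1, "tx": 0, "ty": 0, "tz": 0, "rx": 0, "ry": 0, "rz": 0}
    - {"claw": 1, "tx": 0, "ty": 0, "tz": 0, "rx": 0, "ry": 0, "rz": 0}
    - {"claw": 1, "tx": 0, "ty": 0, "tz": 0, "rx": 0, "ry": 0, "rz": 0}

```text
t: 26.45
eef_pos: [0.535, -0.4469, 0.1616]
eef_rot: [3.141, -0.0, 1.783]
wrist_force: [-0.2, 0.0, -0.2]
gripper_width: 0.0851
grasp_force: 0.0
```

```bash
python3 snap.py w10;
```

```text
[ 0.535  -0.4469  0.1616] [ 1.7998e+02 -2.0000e-02  1.0217e+02] 26.45 F [-0.2  0.  -0.2] w 0.0851
steel px [434. 229.] c [ 698.6 -454.7] size [ 42.9 115.5] ang 150.9
steel px [279. 115.] c [ 518.5 -378.4] size [ 8.6 50.6] ang 101.8
grey px [442. 230.] c [ 697.2 -448.4] size [11.  77.2] ang 154.8
```

View pics/w10.png

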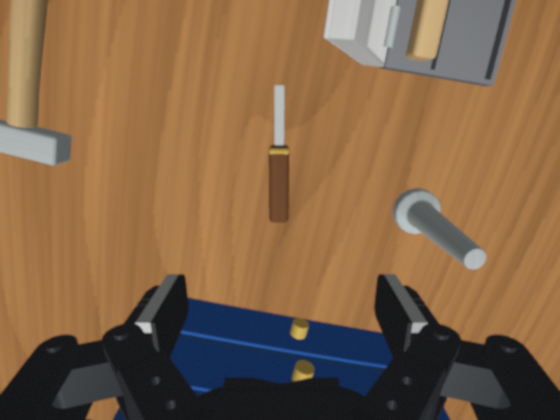

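Graver1 is centred at column 279, rows 85-222. The blue case's edge at row 300 is clear of the gripper.

>>> jog_arm:
  plan:
    - {"claw": 1, "tx": -0.045, "ty": 0, "tz": -0.6, "rx": 0, "ry": 0, "rz": 0}
    - {"claw": 1, "tx": 0, "ty": 0, "tz": -0.8, "rx": 0, "ry": 0, "rz": 0}
    - {"claw": 1, "tx": 0, "ty": 0, "tz": -0.8, "rx": 0, "ry": 0, "rz": 0}
    - {"claw": 1, "tx": 0, "ty": 0, "tz": -0.8, "rx": 0, "ry": 0, "rz": 0}
    - {"claw": 1, "tx": 0, "ty": 0, "tz": -0.5, "rx": 0, "ry": 0, "rz": 0}
    - {"claw": 1, "tx": 0, "ty": 0, "tz": -0.28, "rx": 0, "ry": 0, "rz": 0}
    - {"claw": 0, "tx": 0, "ty": 0, "tz": 0, "rx": 0, "ry": 0, "rz": 0}
    - {"claw": 0, "tx": 0, "ty": 0, "tz": 0, "rx": 0, "ry": 0, "rz": 0}
    - {"claw": 0, "tx": 0, "ty": 0, "tz": 0, "rx": 0, "ry": 0, "rz": 0}
    - {"claw": 0, "tx": 0, "ty": 0, "tz": 0, "rx": 0, "ry": 0, "rz": 0}
    - {"claw": 0, "tx": 0, "ty": 0, "tz": 0, "rx": 0, "ry": 0, "rz": 0}
    - {"claw": 0, "tx": 0, "ty": 0, "tz": 0, "rx": 0, "ry": 0, "rz": 0}
    - {"claw": 0, "tx": 0, "ty": 0, "tz": 0, "rx": 0, "ry": 0, "rz": 0}
    - {"claw": 0, "tx": 0, "ty": 0, "tz": 0, "rx": 0, "ry": 0, "rz": 0}

```text
t: 27.67
eef_pos: [0.5335, -0.4497, 0.0125]
eef_rot: [3.139, 0.003, 1.781]
wrist_force: [-0.2, 0.3, 6.3]
gripper_width: 0.0162
grasp_force: 62.6
```

>>> jog_arm:
  plan:
    - {"claw": 0, "tx": 0, "ty": 0, "tz": 0.3, "rx": 0, "ry": 0, "rz": 0}
    - {"claw": 0, "tx": 0, "ty": 0, "tz": 0.7, "rx": 0, "ry": 0, "rz": 0}
    - {"claw": 0, "tx": 0, "ty": 0, "tz": 0.9, "rx": 0, "ry": 0, "rz": 0}
    - {"claw": 0, "tx": 0, "ty": 0, "tz": 0.9, "rx": 0, "ry": 0, "rz": 0}
    - {"claw": 0, "tx": 0, "ty": 0.1, "tz": 0.8, "rx": 0, "ry": 0, "rz": 0}
    - {"claw": 0, "tx": 0.1, "ty": 0.5, "tz": 0, "rx": 0, "ry": 0, "rz": 0}
    - {"claw": 0, "tx": 0.17, "ty": 0.9, "tz": 0, "rx": 0, "ry": 0, "rz": -0.025}
    - {"claw": 0, "tx": 0.17, "ty": 0.9, "tz": 0, "rx": 0, "ry": 0, "rz": -0.025}
    - {"claw": 0, "tx": 0.17, "ty": 0.9, "tz": 0, "rx": 0, "ry": 0, "rz": -0.025}
    - {"claw": 0, "tx": 0.17, "ty": 0.9, "tz": 0, "rx": 0, "ry": 0, "rz": -0.025}
    - {"claw": 0, "tx": 0.17, "ty": 0.9, "tz": 0, "rx": 0, "ry": 0, "rz": -0.025}
    - {"claw": 0, "tx": 0.17, "ty": 0.9, "tz": 0, "rx": 0, "ry": 0, "rz": -0.025}
    - {"claw": 0, "tx": 0.17, "ty": 0.9, "tz": 0, "rx": 0, "ry": 0, "rz": -0.025}
    - {"claw": 0, "tx": 0.17, "ty": 0.9, "tz": 0, "rx": 0, "ry": 0, "rz": -0.025}
    - {"claw": 0, "tx": 0.17, "ty": 0.9, "tz": 0, "rx": 0, "ry": 0, "rz": -0.025}
    - {"claw": 0, "tx": 0.17, "ty": 0.9, "tz": 0, "rx": 0, "ry": 0, "rz": -0.025}
    - {"claw": 0, "tx": 0.17, "ty": 0.9, "tz": 0, "rx": 0, "ry": 0, "rz": -0.025}
    - {"claw": 0, "tx": 0.17, "ty": 0.9, "tz": 0, "rx": 0, "ry": 0, "rz": -0.01}
    - {"claw": 0, "tx": 0.17, "ty": 0.9, "tz": 0, "rx": 0, "ry": 0, "rz": 0}
    - {"claw": 0, "tx": 0.17, "ty": 0.9, "tz": 0, "rx": 0, "ry": 0, "rz": 0}

```text
t: 29.33
eef_pos: [0.6314, 0.081, 0.1544]
eef_rot: [-3.141, 0.0, 1.557]
wrist_force: [0.6, -0.5, -0.6]
gripper_width: 0.0159
grasp_force: 61.9
```

>>> jog_arm:
  plan:
    - {"claw": 0, "tx": 0.17, "ty": 0.9, "tz": 0, "rx": 0, "ry": 0, "rz": 0}
    - {"claw": 0, "tx": 0.17, "ty": 0.9, "tz": 0, "rx": 0, "ry": 0, "rz": 0}
    - {"claw": 0, "tx": 0.1, "ty": 0.75, "tz": 0, "rx": 0, "ry": 0, "rz": 0}
    - {"claw": 0, "tx": 0, "ty": 0, "tz": -0.4, "rx": 0, "ry": 0, "rz": 0}
    - {"claw": 0, "tx": 0, "ty": 0, "tz": -0.4, "rx": 0, "ry": 0, "rz": 0}
    - {"claw": 0, "tx": 0, "ty": 0, "tz": 0, "rx": 0, "ry": 0, "rz": 0}
    - {"claw": 0, "tx": 0, "ty": 0, "tz": 0, "rx": 0, "ry": 0, "rz": 0}
    - {"claw": 0, "tx": 0, "ty": 0, "tz": 0, "rx": 0, "ry": 0, "rz": 0}
    - {"claw": 0, "tx": 0, "ty": 0, "tz": 0, "rx": 0, "ry": 0, "rz": 0}

```text
t: 30.08
eef_pos: [0.65, 0.1809, 0.1239]
eef_rot: [3.139, -0.0, 1.556]
wrist_force: [-0.5, -0.5, -0.4]
gripper_width: 0.0162
grasp_force: 61.9
```

```bash
python3 snap.py w11|head -1
```

```text
[0.65   0.1809 0.1239] [ 1.7986e+02 -3.0000e-02  8.9180e+01] 30.0833 F [-0.5 -0.5 -0.4] w 0.0162
```

View pics/w11.png

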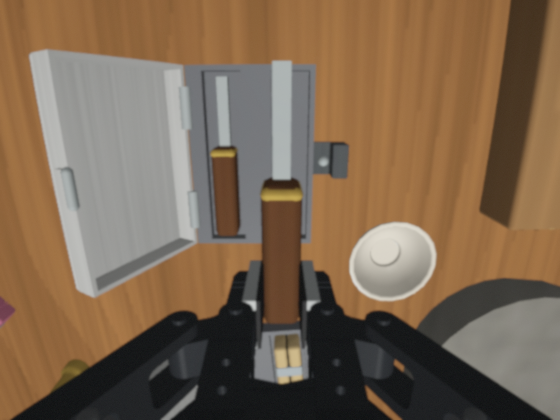

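Graver2 is lying in the near bay. Graver1 is held with its tip at (282,62), and the bowl at (392,260) is clear of the fingers.

```bash
python3 - <<'E'
from wt import *
m=np.load('pics/w11.npy',allow_pickle=True).item()
print('tip',(ray(m,[[282,62]],.120)*1e3).round(1))
im=cv2.imread('pics/w11.png')
tray(im,m,47,138,(-21,29),(295,330),list(range(75,135))+list(range(185,238)),((50,90),list(range(190,265))),((235,260),list(range(200,258))))
E
```

```text
tip [[651.6 278.  120. ]]
yaws far/top/bot [-0.84 -0.71 -0.89]
far len 138.6 of 138 far mid [675.3 219.3] centre [628.3 220. ] bays [[607.3, 220.3], [657.3, 219.6]] yaw -0.84
```

>>> jog_arm:
  plan:
    - {"claw": 0, "tx": 0.165, "ty": 0.04, "tz": -0.4, "rx": 0, "ry": 0, "rz": 0}
    - {"claw": 0, "tx": 0, "ty": 0, "tz": -0.6, "rx": 0, "ry": 0, "rz": 0}
    - {"claw": 0, "tx": 0, "ty": 0, "tz": -0.6, "rx": 0, "ry": 0, "rz": 0}
    - {"claw": 0, "tx": 0, "ty": 0, "tz": -0.5, "rx": 0, "ry": 0, "rz": 0}
    - {"claw": 0, "tx": 0, "ty": 0, "tz": -0.3, "rx": 0, "ry": 0, "rz": 0}
    - {"claw": 0, "tx": 0, "ty": 0, "tz": -0.2, "rx": 0, "ry": 0, "rz": 0}
    - {"claw": 0, "tx": 0, "ty": 0, "tz": -0.12, "rx": 0, "ry": 0, "rz": 0}
    - {"claw": 0, "tx": 0, "ty": 0, "tz": 0, "rx": 0, "ry": 0, "rz": 0}
    - {"claw": 0, "tx": 0, "ty": 0, "tz": 0, "rx": 0, "ry": 0, "rz": 0}
    - {"claw": 0, "tx": 0, "ty": 0, "tz": 0, "rx": 0, "ry": 0, "rz": 0}

```text
t: 30.97
eef_pos: [0.6571, 0.1829, 0.0165]
eef_rot: [3.138, -0.0, 1.557]
wrist_force: [-2.2, -1.2, 6.0]
gripper_width: 0.016
grasp_force: 62.7
```

>>> jog_arm:
  plan:
    - {"claw": 0.42, "tx": 0, "ty": 0, "tz": 0, "rx": 0, "ry": 0, "rz": 0}
    - {"claw": 0.42, "tx": 0, "ty": 0, "tz": 0, "rx": 0, "ry": 0, "rz": 0}
    - {"claw": 0.42, "tx": 0, "ty": 0, "tz": 0, "rx": 0, "ry": 0, "rz": 0}
    - {"claw": 0.42, "tx": 0, "ty": 0, "tz": 0, "rx": 0, "ry": 0, "rz": 0}
    - {"claw": 0.42, "tx": 0, "ty": 0, "tz": 0.4, "rx": 0, "ry": 0, "rz": 0}
    - {"claw": 0.42, "tx": 0, "ty": 0, "tz": 0.9, "rx": 0, "ry": 0, "rz": 0}
    - {"claw": 0.42, "tx": 0, "ty": 0, "tz": 0.9, "rx": 0, "ry": 0, "rz": 0}
    - {"claw": 0.42, "tx": 0, "ty": 0, "tz": 0.9, "rx": 0, "ry": 0, "rz": 0}
    - {"claw": 0, "tx": -0.3, "ty": 0.05, "tz": 0.7, "rx": 0, "ry": 0, "rz": 0}
    - {"claw": 0, "tx": -0.8, "ty": 0.05, "tz": 0, "rx": 0, "ry": 0, "rz": 0}
    - {"claw": 0, "tx": -0.8, "ty": 0.05, "tz": 0, "rx": 0, "ry": 0, "rz": 0}
    - {"claw": 0, "tx": -0.8, "ty": 0.05, "tz": 0, "rx": 0, "ry": 0, "rz": 0}
    - {"claw": 0, "tx": -0.8, "ty": 0.05, "tz": 0, "rx": 0, "ry": 0, "rz": 0}
    - {"claw": 0, "tx": -0.8, "ty": 0.05, "tz": 0, "rx": 0, "ry": 0, "rz": 0}
    - {"claw": 0, "tx": -0.6, "ty": 0, "tz": 0, "rx": 0, "ry": 0, "rz": 0}
    - {"claw": 0, "tx": 0, "ty": 0, "tz": 0, "rx": 0, "ry": 0, "rz": 0}
    - {"claw": 0, "tx": 0, "ty": 0, "tz": 0, "rx": 0, "ry": 0, "rz": 0}
    - {"claw": 0, "tx": 0, "ty": 0, "tz": 0, "rx": 0, "ry": 0, "rz": 0}

```text
t: 32.47
eef_pos: [0.4606, 0.195, 0.1656]
eef_rot: [3.14, -0.0, 1.557]
wrist_force: [1.3, -0.2, 1.4]
gripper_width: 0.0002
grasp_force: 0.0
```

```bash
python3 - <<'E'
from h import *
s=ctrl.get_state();print(s['eef_pos'],s['t'],s['gripper_width'])
a,m=cam("top");b,m2=cam("scene");cv2.imwrite('pics/topB.png',a)
A=cv2.resize(a[125:235,60:480],(784,205),interpolation=cv2.INTER_CUBIC);B=cv2.resize(b[150:340,190:400],(430,389),interpolation=cv2.INTER_CUBIC)
B=cv2.copyMakeBorder(B,0,0,0,784-430,cv2.BORDER_CONSTANT);cv2.imwrite('pics/v12.png',np.vstack([A,B]))
E
```

```text
[0.4605527  0.19499282 0.16564389] 32.4667 0.00022286642963921142
```

View pics/v12.png

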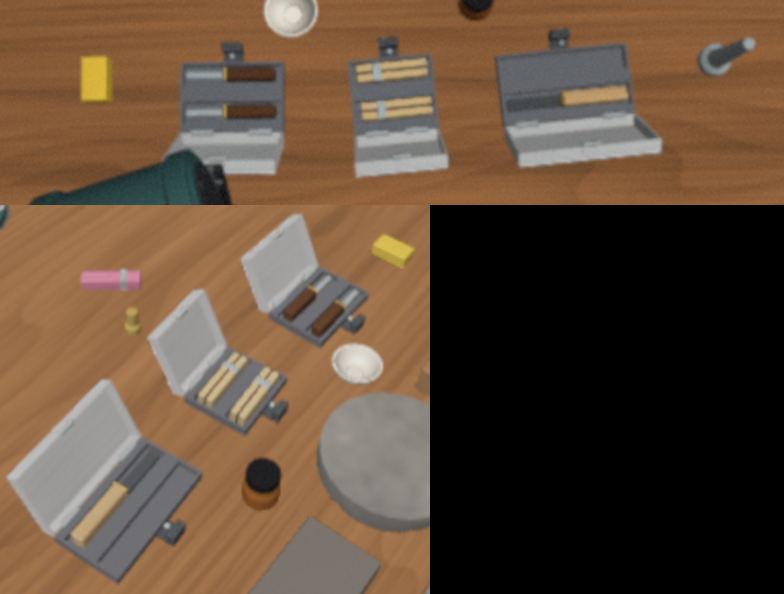

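All five tools are in their bays: gravers in the left tray, clamps in the middle, and the file at (565,98) in the right tray. The bystanders haven't moved. Next are the covers, graver case first.

>>> jog_arm:
  plan:
    - {"claw": 0, "tx": 0, "ty": 0, "tz": -0.7, "rx": 0, "ry": 0, "rz": 0}
    - {"claw": 0, "tx": 0, "ty": 0, "tz": -0.8, "rx": 0, "ry": 0, "rz": 0}
    - {"claw": 0, "tx": 0, "ty": 0, "tz": -0.7, "rx": 0, "ry": 0, "rz": 0}
    - {"claw": 0, "tx": 0.3, "ty": 0, "tz": 0, "rx": 0, "ry": 0, "rz": 0}
    - {"claw": 0, "tx": 0.4, "ty": 0, "tz": 0, "rx": 0, "ry": 0, "rz": 0}
    - {"claw": 0, "tx": 0.3, "ty": 0, "tz": 0, "rx": 0, "ry": 0, "rz": 0}
    - {"claw": 0, "tx": 0.3, "ty": 0, "tz": 0, "rx": 0, "ry": 0, "rz": 0}
    - {"claw": 0, "tx": 0.3, "ty": 0, "tz": 0, "rx": 0, "ry": 0, "rz": 0}
    - {"claw": 0, "tx": 0.3, "ty": 0, "tz": 0, "rx": 0, "ry": 0, "rz": 0}
    - {"claw": 0, "tx": 0.24, "ty": 0, "tz": 0, "rx": 0, "ry": 0, "rz": 0}

```text
t: 33.4
eef_pos: [0.547, 0.1946, 0.0768]
eef_rot: [-3.141, 0.0, 1.556]
wrist_force: [-0.5, -0.3, 1.1]
gripper_width: 0.0002
grasp_force: 0.4
```

>>> jog_arm:
  plan:
    - {"claw": 0, "tx": 0, "ty": 0, "tz": 0.21, "rx": 0, "ry": 0, "rz": 0}
    - {"claw": 0, "tx": 0, "ty": 0, "tz": 0.21, "rx": 0, "ry": 0, "rz": 0}
    - {"claw": 0, "tx": 0.24, "ty": 0, "tz": 0.02, "rx": 0, "ry": 0, "rz": 0}
    - {"claw": 0, "tx": 0.24, "ty": 0, "tz": 0.02, "rx": 0, "ry": 0, "rz": 0}
    - {"claw": 0, "tx": 0.24, "ty": 0, "tz": 0.01, "rx": 0, "ry": 0, "rz": 0}
    - {"claw": 0, "tx": 0.23, "ty": 0, "tz": -0.04, "rx": 0, "ry": 0, "rz": 0}
    - {"claw": 0, "tx": 0.23, "ty": 0, "tz": -0.07, "rx": 0, "ry": 0, "rz": 0}
    - {"claw": 0, "tx": 0.22, "ty": 0, "tz": -0.09, "rx": 0, "ry": 0, "rz": 0}
    - {"claw": 0, "tx": 0.22, "ty": 0, "tz": -0.12, "rx": 0, "ry": 0, "rz": 0}
    - {"claw": 0, "tx": 0.2, "ty": 0, "tz": -0.14, "rx": 0, "ry": 0, "rz": 0}
    - {"claw": 0, "tx": 0.16, "ty": 0, "tz": -0.16, "rx": 0, "ry": 0, "rz": 0}
    - {"claw": 0, "tx": 0.16, "ty": 0, "tz": -0.2, "rx": 0, "ry": 0, "rz": 0}
    - {"claw": 0, "tx": 0.16, "ty": 0, "tz": -0.22, "rx": 0, "ry": 0, "rz": 0}

```text
t: 34.48
eef_pos: [0.6381, 0.1949, 0.0536]
eef_rot: [3.141, 0.0, 1.557]
wrist_force: [-0.1, -0.3, 0.5]
gripper_width: -0.0
grasp_force: 0.3
```

```bash
cat > lid.py <<'E'
from h import *
im,m=cam("top"); g=cv2.cvtColor(im,cv2.COLOR_BGR2HSV)
T=dict(graver=((628.3,219.8),-.84,47,138),clamp=((626.6,4),4.15,50,113),file=((635.6,-226.),4.65,48,178))
for n,(c,th,hx,L) in T.items():
    a=np.radians(th); ux=np.array([np.cos(a),np.sin(a)]); uy=np.array([-ux[1],ux[0]])
    P=[np.r_[np.array(c)+ux*dx+uy*dy,30]/1e3 for dy in(-.3*L,.3*L) for dx in(-80,-60,-40,-15,0,15,30)]
    print(n,[g[int(round(v)),int(round(u)),2] for u,v in proj(m,P)])
s=ctrl.get_state();print(s['eef_pos'].round(4),s['wrist_force'].round(1))
E
python3 lid.py
```

```text
graver [np.uint8(78), np.uint8(62), np.uint8(59), np.uint8(62), np.uint8(94), np.uint8(170), np.uint8(194), np.uint8(120), np.uint8(135), np.uint8(190), np.uint8(193), np.uint8(188), np.uint8(71), np.uint8(41)]
clamp [np.uint8(125), np.uint8(186), np.uint8(109), np.uint8(201), np.uint8(106), np.uint8(95), np.uint8(138), np.uint8(130), np.uint8(181), np.uint8(109), np.uint8(198), np.uint8(111), np.uint8(113), np.uint8(147)]
file [np.uint8(128), np.uint8(182), np.uint8(106), np.uint8(161), np.uint8(109), np.uint8(107), np.uint8(108), np.uint8(131), np.uint8(178), np.uint8(107), np.uint8(92), np.uint8(111), np.uint8(104), np.uint8(110)]
[0.6377 0.1944 0.0509] [ 0.8 -0.9 -1. ]
```

>>> jog_arm:
  plan:
    - {"claw": 0, "tx": 0.2, "ty": 0, "tz": -0.12, "rx": 0, "ry": 0, "rz": 0}
    - {"claw": 0, "tx": 0.17, "ty": 0, "tz": -0.12, "rx": 0, "ry": 0, "rz": 0}
    - {"claw": 0, "tx": 0, "ty": 0, "tz": -0.12, "rx": 0, "ry": 0, "rz": 0}
    - {"claw": 0, "tx": 0, "ty": 0, "tz": -0.1, "rx": 0, "ry": 0, "rz": 0}
    - {"claw": 0, "tx": 0, "ty": 0, "tz": 0, "rx": 0, "ry": 0, "rz": 0}
    - {"claw": 0, "tx": 0, "ty": 0, "tz": 0, "rx": 0, "ry": 0, "rz": 0}

```text
t: 35.03
eef_pos: [0.6523, 0.1949, 0.0362]
eef_rot: [3.141, -0.0, 1.557]
wrist_force: [0.1, -0.4, 1.0]
gripper_width: -0.0001
grasp_force: 0.3
```

>>> jog_arm:
  plan:
    - {"claw": 0, "tx": 0, "ty": 0, "tz": -0.08, "rx": 0, "ry": 0, "rz": 0}
    - {"claw": 0, "tx": 0, "ty": 0, "tz": -0.08, "rx": 0, "ry": 0, "rz": 0}
    - {"claw": 0, "tx": 0, "ty": 0, "tz": -0.08, "rx": 0, "ry": 0, "rz": 0}
    - {"claw": 0, "tx": 0, "ty": 0, "tz": -0.05, "rx": 0, "ry": 0, "rz": 0}
    - {"claw": 0, "tx": 0, "ty": 0, "tz": 0, "rx": 0, "ry": 0, "rz": 0}
    - {"claw": 0, "tx": 0, "ty": 0, "tz": 0, "rx": 0, "ry": 0, "rz": 0}
    - {"claw": 0, "tx": 0, "ty": 0, "tz": 0, "rx": 0, "ry": 0, "rz": 0}

```text
t: 35.62
eef_pos: [0.653, 0.1951, 0.0332]
eef_rot: [3.137, -0.0, 1.558]
wrist_force: [-11.0, -4.4, 27.7]
gripper_width: 0.0
grasp_force: 13.8
```

>>> jog_arm:
  plan:
    - {"claw": 0, "tx": 0, "ty": 0, "tz": 0.5, "rx": 0, "ry": 0, "rz": 0}
    - {"claw": 0, "tx": 0, "ty": 0, "tz": 0.8, "rx": 0, "ry": 0, "rz": 0}
    - {"claw": 0, "tx": 0, "ty": 0, "tz": 0.8, "rx": 0, "ry": 0, "rz": 0}
    - {"claw": 0, "tx": -0.3, "ty": -0.3, "tz": 0.8, "rx": 0, "ry": 0, "rz": 0}
    - {"claw": 0, "tx": -0.6, "ty": -0.6, "tz": 0.65, "rx": 0, "ry": 0, "rz": 0.02}
    - {"claw": 0, "tx": -0.6, "ty": -0.7, "tz": 0, "rx": 0, "ry": 0, "rz": 0.02}
    - {"claw": 0, "tx": -0.6, "ty": -0.7, "tz": 0, "rx": 0, "ry": 0, "rz": 0.02}
    - {"claw": 0, "tx": -0.6, "ty": -0.7, "tz": 0, "rx": 0, "ry": 0, "rz": 0.02}
    - {"claw": 0, "tx": -0.6, "ty": -0.7, "tz": 0, "rx": 0, "ry": 0, "rz": 0.02}
    - {"claw": 0, "tx": -0.6, "ty": -0.7, "tz": 0, "rx": 0, "ry": 0, "rz": 0.01}
    - {"claw": 0, "tx": -0.6, "ty": -0.7, "tz": 0, "rx": 0, "ry": 0, "rz": 0}
    - {"claw": 0, "tx": -0.33, "ty": -0.33, "tz": 0, "rx": 0, "ry": 0, "rz": 0}
    - {"claw": 0, "tx": 0, "ty": 0, "tz": 0, "rx": 0, "ry": 0, "rz": 0}
    - {"claw": 0, "tx": 0, "ty": 0, "tz": 0, "rx": 0, "ry": 0, "rz": 0}
    - {"claw": 0, "tx": 0, "ty": 0, "tz": 0, "rx": 0, "ry": 0, "rz": 0}
    - {"claw": 0, "tx": 0, "ty": 0, "tz": 0, "rx": 0, "ry": 0, "rz": 0}

```text
t: 36.95
eef_pos: [0.4602, -0.0209, 0.1657]
eef_rot: [3.141, -0.001, 1.645]
wrist_force: [-0.1, -0.4, -0.4]
gripper_width: -0.0004
grasp_force: 0.0
```

```bash
python3 lid.py; python3 - <<'E'
from h import *
# bright-cover outline of the graver case, seen by top and scene: corners vs shut model
T=(628.3,219.8);a=np.radians(-.84);ux=np.array([np.cos(a),np.sin(a)]);uy=np.array([-ux[1],ux[0]])
for n in("top","scene"):
    im,m=cam(n); g=cv2.cvtColor(im,cv2.COLOR_BGR2HSV)
    P=[np.r_[np.array(T)+ux*dx+uy*dy,34]/1e3 for dx,dy in((47,-69),(47,69),(-47,-69),(-47,69),(0,0))]; q=proj(m,P)
    mk=((g[...,1]<45)&(g[...,2]>135)).astype(np.uint8); nn,l,st,c=cv2.connectedComponentsWithStats(mk)
    u,v=q[4].round().astype(int); k=l[v,u]; print(n,'model bbox',q[:4].min(0).round(1),q[:4].max(0).round(1),'seen',st[k,:4],st[k,:2]+st[k,2:4])
E
```

```text
graver [np.uint8(111), np.uint8(136), np.uint8(193), np.uint8(190), np.uint8(195), np.uint8(198), np.uint8(197), np.uint8(114), np.uint8(130), np.uint8(197), np.uint8(196), np.uint8(197), np.uint8(194), np.uint8(195)]
clamp [np.uint8(121), np.uint8(175), np.uint8(100), np.uint8(195), np.uint8(102), np.uint8(98), np.uint8(128), np.uint8(57), np.uint8(174), np.uint8(104), np.uint8(188), np.uint8(103), np.uint8(108), np.uint8(140)]
file [np.uint8(122), np.uint8(173), np.uint8(103), np.uint8(157), np.uint8(103), np.uint8(104), np.uint8(102), np.uint8(127), np.uint8(172), np.uint8(103), np.uint8(89), np.uint8(105), np.uint8(102), np.uint8(107)]
[ 0.4602 -0.0208  0.1657] [ 0.2  0.6 -0.7]
top model bbox [153.5 156. ] [210.  194.6] seen [154 154  58  42] [212 196]
scene model bbox [321.6 175.2] [370.9 212.4] seen [322 175  49  41] [371 216]
```

The graver case's outline matches the shut model in both views. Clamp cover next.

>>> jog_arm:
  plan:
    - {"claw": 0, "tx": 0, "ty": 0, "tz": -0.7, "rx": 0, "ry": 0, "rz": 0}
    - {"claw": 0, "tx": 0, "ty": 0, "tz": -0.8, "rx": 0, "ry": 0, "rz": 0}
    - {"claw": 0, "tx": 0, "ty": 0, "tz": -0.7, "rx": 0, "ry": 0, "rz": 0}
    - {"claw": 0, "tx": 0.3, "ty": 0, "tz": 0, "rx": 0, "ry": 0, "rz": 0}
    - {"claw": 0, "tx": 0.3, "ty": 0, "tz": 0, "rx": 0, "ry": 0, "rz": 0}
    - {"claw": 0, "tx": 0.3, "ty": 0, "tz": 0, "rx": 0, "ry": 0, "rz": 0}
    - {"claw": 0, "tx": 0.3, "ty": 0, "tz": 0, "rx": 0, "ry": 0, "rz": 0}
    - {"claw": 0, "tx": 0.3, "ty": 0, "tz": 0, "rx": 0, "ry": 0, "rz": 0}
    - {"claw": 0, "tx": 0.3, "ty": 0, "tz": 0, "rx": 0, "ry": 0, "rz": 0}
    - {"claw": 0, "tx": 0.27, "ty": 0, "tz": 0, "rx": 0, "ry": 0, "rz": 0}
    - {"claw": 0, "tx": 0, "ty": 0, "tz": 0.23, "rx": 0, "ry": 0, "rz": 0}
    - {"claw": 0, "tx": 0, "ty": 0, "tz": 0.23, "rx": 0, "ry": 0, "rz": 0}

```text
t: 38.1
eef_pos: [0.5422, -0.0211, 0.0959]
eef_rot: [-3.139, -0.001, 1.645]
wrist_force: [0.2, 0.4, -0.3]
gripper_width: 0.0002
grasp_force: 0.0
```

>>> jog_arm:
  plan:
    - {"claw": 0, "tx": 0.24, "ty": 0.01, "tz": 0.03, "rx": 0, "ry": 0, "rz": 0}
    - {"claw": 0, "tx": 0.24, "ty": 0.01, "tz": 0.02, "rx": 0, "ry": 0, "rz": 0}
    - {"claw": 0, "tx": 0.24, "ty": 0.01, "tz": 0.01, "rx": 0, "ry": 0, "rz": 0}
    - {"claw": 0, "tx": 0.24, "ty": 0.01, "tz": -0.04, "rx": 0, "ry": 0, "rz": 0}
    - {"claw": 0, "tx": 0.24, "ty": 0.01, "tz": -0.07, "rx": 0, "ry": 0, "rz": 0}
    - {"claw": 0, "tx": 0.24, "ty": 0.01, "tz": -0.1, "rx": 0, "ry": 0, "rz": 0}
    - {"claw": 0, "tx": 0.22, "ty": 0.01, "tz": -0.13, "rx": 0, "ry": 0, "rz": 0}
    - {"claw": 0, "tx": 0.2, "ty": 0.01, "tz": -0.15, "rx": 0, "ry": 0, "rz": 0}
    - {"claw": 0, "tx": 0.18, "ty": 0.01, "tz": -0.17, "rx": 0, "ry": 0, "rz": 0}
    - {"claw": 0, "tx": 0.18, "ty": 0.01, "tz": -0.2, "rx": 0, "ry": 0, "rz": 0}
    - {"claw": 0, "tx": 0.18, "ty": 0.01, "tz": -0.22, "rx": 0, "ry": 0, "rz": 0}
    - {"claw": 0, "tx": 0.2, "ty": 0.01, "tz": -0.14, "rx": 0, "ry": 0, "rz": 0}
    - {"claw": 0, "tx": 0.2, "ty": 0.01, "tz": -0.14, "rx": 0, "ry": 0, "rz": 0}
    - {"claw": 0, "tx": 0, "ty": 0, "tz": -0.12, "rx": 0, "ry": 0, "rz": 0}
    - {"claw": 0, "tx": 0, "ty": 0, "tz": -0.1, "rx": 0, "ry": 0, "rz": 0}
    - {"claw": 0, "tx": 0, "ty": 0, "tz": 0, "rx": 0, "ry": 0, "rz": 0}
    - {"claw": 0, "tx": 0, "ty": 0, "tz": 0, "rx": 0, "ry": 0, "rz": 0}

```text
t: 39.52
eef_pos: [0.6543, -0.0165, 0.0351]
eef_rot: [-3.141, -0.0, 1.644]
wrist_force: [-0.5, 0.1, 0.2]
gripper_width: 0.0003
grasp_force: 0.0
```

>>> jog_arm:
  plan:
    - {"claw": 0, "tx": 0, "ty": 0, "tz": -0.08, "rx": 0, "ry": 0, "rz": 0}
    - {"claw": 0, "tx": 0, "ty": 0, "tz": -0.08, "rx": 0, "ry": 0, "rz": 0}
    - {"claw": 0, "tx": 0, "ty": 0, "tz": -0.08, "rx": 0, "ry": 0, "rz": 0}
    - {"claw": 0, "tx": 0, "ty": 0, "tz": -0.03, "rx": 0, "ry": 0, "rz": 0}
    - {"claw": 0, "tx": 0, "ty": 0, "tz": 0, "rx": 0, "ry": 0, "rz": 0}
    - {"claw": 0, "tx": 0, "ty": 0, "tz": 0, "rx": 0, "ry": 0, "rz": 0}
    - {"claw": 0, "tx": 0, "ty": 0, "tz": 0, "rx": 0, "ry": 0, "rz": 0}

```text
t: 40.1
eef_pos: [0.655, -0.0165, 0.0331]
eef_rot: [3.138, 0.001, 1.644]
wrist_force: [-12.3, 1.2, 28.2]
gripper_width: -0.0001
grasp_force: 14.2
```

```bash
python3 lid.py
```

```text
graver [np.uint8(119), np.uint8(138), np.uint8(201), np.uint8(198), np.uint8(200), np.uint8(204), np.uint8(204), np.uint8(118), np.uint8(130), np.uint8(206), np.uint8(200), np.uint8(204), np.uint8(202), np.uint8(201)]
clamp [np.uint8(88), np.uint8(142), np.uint8(202), np.uint8(65), np.uint8(72), np.uint8(18), np.uint8(69), np.uint8(73), np.uint8(129), np.uint8(203), np.uint8(207), np.uint8(198), np.uint8(183), np.uint8(81)]
file [np.uint8(125), np.uint8(182), np.uint8(107), np.uint8(160), np.uint8(106), np.uint8(108), np.uint8(103), np.uint8(130), np.uint8(179), np.uint8(105), np.uint8(91), np.uint8(107), np.uint8(105), np.uint8(106)]
[ 0.655  -0.0165  0.0331] [-13.4   2.1  27.8]
```

>>> jog_arm:
  plan:
    - {"claw": 0, "tx": 0, "ty": 0, "tz": 0.5, "rx": 0, "ry": 0, "rz": 0}
    - {"claw": 0, "tx": 0, "ty": 0, "tz": 0.8, "rx": 0, "ry": 0, "rz": 0}
    - {"claw": 0, "tx": 0, "ty": 0, "tz": 0.8, "rx": 0, "ry": 0, "rz": 0}
    - {"claw": 0, "tx": -0.3, "ty": 0, "tz": 0.8, "rx": 0, "ry": 0, "rz": 0}
    - {"claw": 0, "tx": -0.6, "ty": -0.6, "tz": 0.65, "rx": 0, "ry": 0, "rz": 0.005}
    - {"claw": 0, "tx": -0.6, "ty": -0.8, "tz": 0, "rx": 0, "ry": 0, "rz": 0}
    - {"claw": 0, "tx": -0.6, "ty": -0.8, "tz": 0, "rx": 0, "ry": 0, "rz": 0}
    - {"claw": 0, "tx": -0.6, "ty": -0.8, "tz": 0, "rx": 0, "ry": 0, "rz": 0}
    - {"claw": 0, "tx": -0.6, "ty": -0.8, "tz": 0, "rx": 0, "ry": 0, "rz": 0}
    - {"claw": 0, "tx": -0.6, "ty": -0.8, "tz": 0, "rx": 0, "ry": 0, "rz": 0}
    - {"claw": 0, "tx": -0.6, "ty": -0.8, "tz": 0, "rx": 0, "ry": 0, "rz": 0}
    - {"claw": 0, "tx": -0.13, "ty": -0.51, "tz": 0, "rx": 0, "ry": 0, "rz": 0}
    - {"claw": 0, "tx": 0, "ty": 0, "tz": 0, "rx": 0, "ry": 0, "rz": 0}
    - {"claw": 0, "tx": 0, "ty": 0, "tz": 0, "rx": 0, "ry": 0, "rz": 0}
    - {"claw": 0, "tx": 0, "ty": 0, "tz": 0, "rx": 0, "ry": 0, "rz": 0}

```text
t: 41.4
eef_pos: [0.4699, -0.2517, 0.1658]
eef_rot: [-3.142, -0.001, 1.648]
wrist_force: [0.2, -0.9, 0.7]
gripper_width: 0.0002
grasp_force: 0.0
```

```bash
cat > shut.py <<'E'
from h import *
T=dict(graver=((628.3,219.8),-.84,47,69),clamp=((626.6,4),4.15,50,56.5),file=((635.6,-226.),4.65,48,89))
for n in("top","scene"):
    im,m=cam(n); g=cv2.cvtColor(im,cv2.COLOR_BGR2HSV)
    mk=((g[...,1]<45)&(g[...,2]>135)).astype(np.uint8); nn,l,st,c=cv2.connectedComponentsWithStats(mk)
    for k,(C,th,hx,hy) in T.items():
        a=np.radians(th);ux=np.array([np.cos(a),np.sin(a)]);uy=np.array([-ux[1],ux[0]])
        P=[np.r_[np.array(C)+ux*dx+uy*dy,34]/1e3 for dx,dy in((hx,-hy),(hx,hy),(-hx,-hy),(-hx,hy),(0,0))]; q=proj(m,P)
        u,v=q[4].round().astype(int); i=l[v,u]; print(n,k,'model',q[:4].min(0).round(1),q[:4].max(0).round(1),'seen',st[i,:2],st[i,:2]+st[i,2:4])
E
python3 shut.py
```

```text
top graver model [153.5 156. ] [210.  194.6] seen [154 154] [212 197]
top clamp model [245.2 151.7] [295.  196.3] seen [246 152] [296 198]
top file model [325.4 145.7] [401.4 191.3] seen [0 0] [560 420]
scene graver model [321.6 175.2] [370.9 212.4] seen [322 175] [371 216]
scene clamp model [279.4 214.4] [330.7 255.5] seen [280 215] [331 259]
scene file model [215.7 258.1] [289.2 328.3] seen [0 0] [560 420]
```

Graver and clamp covers are shut. File cover now.

>>> jog_arm:
  plan:
    - {"claw": 0, "tx": 0, "ty": 0, "tz": -0.7, "rx": 0, "ry": 0, "rz": 0}
    - {"claw": 0, "tx": 0, "ty": 0, "tz": -0.8, "rx": 0, "ry": 0, "rz": 0}
    - {"claw": 0, "tx": 0, "ty": 0, "tz": -0.7, "rx": 0, "ry": 0, "rz": 0}
    - {"claw": 0, "tx": 0.3, "ty": 0, "tz": 0, "rx": 0, "ry": 0, "rz": 0}
    - {"claw": 0, "tx": 0.3, "ty": 0, "tz": 0, "rx": 0, "ry": 0, "rz": 0}
    - {"claw": 0, "tx": 0.3, "ty": 0, "tz": 0, "rx": 0, "ry": 0, "rz": 0}
    - {"claw": 0, "tx": 0.3, "ty": 0, "tz": 0, "rx": 0, "ry": 0, "rz": 0}
    - {"claw": 0, "tx": 0.3, "ty": 0, "tz": 0, "rx": 0, "ry": 0, "rz": 0}
    - {"claw": 0, "tx": 0.3, "ty": 0, "tz": 0, "rx": 0, "ry": 0, "rz": 0}
    - {"claw": 0, "tx": 0.3, "ty": 0, "tz": 0, "rx": 0, "ry": 0, "rz": 0}
    - {"claw": 0, "tx": 0, "ty": 0, "tz": 0.22, "rx": 0, "ry": 0, "rz": 0}
    - {"claw": 0, "tx": 0, "ty": 0, "tz": 0.22, "rx": 0, "ry": 0, "rz": 0}

```text
t: 42.5
eef_pos: [0.554, -0.2507, 0.0952]
eef_rot: [-3.14, -0.001, 1.65]
wrist_force: [-0.1, 0.8, 0.4]
gripper_width: 0.0003
grasp_force: 0.0
```

>>> jog_arm:
  plan:
    - {"claw": 0, "tx": 0.24, "ty": 0.01, "tz": 0.02, "rx": 0, "ry": 0, "rz": 0}
    - {"claw": 0, "tx": 0.24, "ty": 0.01, "tz": 0.02, "rx": 0, "ry": 0, "rz": 0}
    - {"claw": 0, "tx": 0.24, "ty": 0.01, "tz": 0.01, "rx": 0, "ry": 0, "rz": 0}
    - {"claw": 0, "tx": 0.23, "ty": 0.01, "tz": -0.04, "rx": 0, "ry": 0, "rz": 0}
    - {"claw": 0, "tx": 0.23, "ty": 0.01, "tz": -0.07, "rx": 0, "ry": 0, "rz": 0}
    - {"claw": 0, "tx": 0.22, "ty": 0.01, "tz": -0.09, "rx": 0, "ry": 0, "rz": 0}
    - {"claw": 0, "tx": 0.22, "ty": 0.01, "tz": -0.12, "rx": 0, "ry": 0, "rz": 0}
    - {"claw": 0, "tx": 0.2, "ty": 0.01, "tz": -0.14, "rx": 0, "ry": 0, "rz": 0}
    - {"claw": 0, "tx": 0.16, "ty": 0.01, "tz": -0.16, "rx": 0, "ry": 0, "rz": 0}
    - {"claw": 0, "tx": 0.16, "ty": 0.01, "tz": -0.2, "rx": 0, "ry": 0, "rz": 0}
    - {"claw": 0, "tx": 0.16, "ty": 0.01, "tz": -0.22, "rx": 0, "ry": 0, "rz": 0}
    - {"claw": 0, "tx": 0.2, "ty": 0.01, "tz": -0.14, "rx": 0, "ry": 0, "rz": 0}
    - {"claw": 0, "tx": 0.18, "ty": 0.01, "tz": -0.14, "rx": 0, "ry": 0, "rz": 0}
    - {"claw": 0, "tx": 0, "ty": 0, "tz": -0.12, "rx": 0, "ry": 0, "rz": 0}
    - {"claw": 0, "tx": 0, "ty": 0, "tz": -0.1, "rx": 0, "ry": 0, "rz": 0}
    - {"claw": 0, "tx": 0, "ty": 0, "tz": 0, "rx": 0, "ry": 0, "rz": 0}
    - {"claw": 0, "tx": 0, "ty": 0, "tz": 0, "rx": 0, "ry": 0, "rz": 0}

```text
t: 43.92
eef_pos: [0.6608, -0.247, 0.0357]
eef_rot: [-3.141, -0.0, 1.648]
wrist_force: [-0.0, 0.4, 0.2]
gripper_width: -0.0001
grasp_force: 0.0
```

>>> jog_arm:
  plan:
    - {"claw": 0, "tx": 0, "ty": 0, "tz": -0.08, "rx": 0, "ry": 0, "rz": 0}
    - {"claw": 0, "tx": 0, "ty": 0, "tz": -0.08, "rx": 0, "ry": 0, "rz": 0}
    - {"claw": 0, "tx": 0, "ty": 0, "tz": -0.08, "rx": 0, "ry": 0, "rz": 0}
    - {"claw": 0, "tx": 0, "ty": 0, "tz": -0.03, "rx": 0, "ry": 0, "rz": 0}
    - {"claw": 0, "tx": 0, "ty": 0, "tz": 0, "rx": 0, "ry": 0, "rz": 0}
    - {"claw": 0, "tx": 0, "ty": 0, "tz": 0, "rx": 0, "ry": 0, "rz": 0}
    - {"claw": 0, "tx": 0, "ty": 0, "tz": 0, "rx": 0, "ry": 0, "rz": 0}

```text
t: 44.5
eef_pos: [0.6615, -0.2474, 0.0334]
eef_rot: [3.139, 0.002, 1.648]
wrist_force: [-9.8, 4.5, 24.6]
gripper_width: 0.0003
grasp_force: 12.3
```

>>> jog_arm:
  plan:
    - {"claw": 0, "tx": 0, "ty": 0, "tz": 0.5, "rx": 0, "ry": 0, "rz": 0}
    - {"claw": 0, "tx": 0, "ty": 0, "tz": 0.8, "rx": 0, "ry": 0, "rz": 0}
    - {"claw": 0, "tx": 0, "ty": 0, "tz": 0.8, "rx": 0, "ry": 0, "rz": 0}
    - {"claw": 0, "tx": -0.3, "ty": 0, "tz": 0.8, "rx": 0, "ry": 0, "rz": 0}
    - {"claw": 0, "tx": -0.7, "ty": 0, "tz": 0.8, "rx": 0, "ry": 0, "rz": 0}
    - {"claw": 0, "tx": -0.8, "ty": 0.2, "tz": 0.5, "rx": 0, "ry": 0, "rz": 0}
    - {"claw": 0, "tx": -0.8, "ty": 0.2, "tz": 0, "rx": 0, "ry": 0, "rz": 0}
    - {"claw": 0, "tx": -0.8, "ty": 0.2, "tz": 0, "rx": 0, "ry": 0, "rz": 0}
    - {"claw": 0, "tx": -0.8, "ty": 0.2, "tz": 0, "rx": 0, "ry": 0, "rz": 0}
    - {"claw": 0, "tx": -0.5, "ty": 0, "tz": 0, "rx": 0, "ry": 0, "rz": 0}
    - {"claw": 0, "tx": 0, "ty": 0, "tz": 0, "rx": 0, "ry": 0, "rz": 0}
    - {"claw": 0, "tx": 0, "ty": 0, "tz": 0, "rx": 0, "ry": 0, "rz": 0}
    - {"claw": 0, "tx": 0, "ty": 0, "tz": 0, "rx": 0, "ry": 0, "rz": 0}

```text
t: 45.58
eef_pos: [0.474, -0.2153, 0.1926]
eef_rot: [3.141, 0.0, 1.647]
wrist_force: [0.0, 0.3, -0.8]
gripper_width: 0.0003
grasp_force: 0.0
```

```bash
python3 shut.py; python3 - <<'E'
from h import *
im,_=cam("top"); o=cv2.imread('pics/top0.png')
d=cv2.absdiff(cv2.GaussianBlur(im,(5,5),0),cv2.GaussianBlur(o,(5,5),0)).max(2)>35
n,l,st,c=cv2.connectedComponentsWithStats(d.astype(np.uint8))
for i in range(1,n):
    if st[i,4]>15: print(st[i],c[i].round())
E
```

```text
top graver model [153.5 156. ] [210.  194.6] seen [154 154] [212 197]
top clamp model [245.2 151.7] [295.  196.3] seen [246 152] [296 198]
top file model [325.4 145.7] [401.4 191.3] seen [327 146] [403 193]
scene graver model [321.6 175.2] [370.9 212.4] seen [322 175] [371 216]
scene clamp model [279.4 214.4] [330.7 255.5] seen [280 215] [331 259]
scene file model [215.7 258.1] [289.2 328.3] seen [216 259] [289 332]
[  310   145   200   275 26991] [402. 283.]
[ 245  151   51   46 1997] [270. 173.]
[ 146  155   66   64 3688] [181. 187.]
[ 249  194   52   27 1080] [274. 207.]
[ 82 213  38  13 358] [100. 219.]
[223 245  34   8 181] [239. 248.]
[311 245  37  14 336] [328. 252.]
[193 247  28   9 182] [207. 251.]
[413 256  23   8 133] [423. 260.]
[ 185  386   58   34 1325] [214. 406.]
[286 402  13  12  63] [293. 407.]
[296 408  10  12  57] [301. 413.]
[ 18 415  10   5  35] [ 23. 417.]
[267 416  25   4  85] [280. 418.]
```

```bash
python3 -c "
from rig import ctrl
print(ctrl.finish_job())"
```

```text
the job is handed in; nothing more can be done
None
```

I put all five tools on the bench (one file, two ring clamps, two gravers) in their trays, pressed all three covers shut, left the other things where they were, and handed in the job; the judge's verdict wasn't returned.

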